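# Load a plywood control box

## Robot

A 6-joint arm with a two-finger parallel gripper is mounted at the origin on the work surface. World frame = base frame: x ahead of the robot, y to its left, z up, the work surface at z = 0. Lengths are in m, angles in rad, forces in N, time in s.
With the tool pointing down it reaches from about 0.35 to 0.975 m from the base axis. Payload 17.4 kg.
Tool frame: the origin (TCP) lies at the very end of the fingers, on their centre line; the grasp point (between the pads) lies 19 mm behind it; y points along the fingers, x is the direction in which the jaws open and shut, and the axes are right-handed (so a half turn about y gives the same grasp; the last joint's range is limited). The gripper opens to 85 mm and grips with 20 to 120 N. Pads are 22 mm wide; open, the fingers measure 114 mm over their backs; the gripper's body (76 mm by 85 mm) begins 54 mm behind the grasp point. The pads swing forward as they close: fully open they stand 13 mm farther back than shut.
Start: joints at [-1.23, 0.116, 1.442, -0, 1.584, -0.038], TCP at [0.25, -0.627, 0.231] pointing down, gripper open.
Joint ranges: [-2.83, 2.83], [-0.83, 2.19], [0.07, 2.5], [-1.14, 4.28], [0.01, 3], [-2.97, 2.97]. Speed limits (rad/s): [1.89, 1.89, 2.22, 3.14, 3.14, 3.14].

## Interface

Orientations are given as a unit quaternion [w, x, y, z].
In Python, from workcell import bot, eyes gives the robot as it stands.
- The arm moves only by the tool apply_moves, never from a script. Its argument "commands" is a list of rows, each a list of 2 entries, a list of its own where there are three numbers: the shift along the tool's x, y, z in cm, then the turn about the tool's y in rad. A call has 1 to 8 rows; each row is the pose to reach, as a shift and turn from the pose commanded when the call began, along the tool's axes at that moment; what a row does not reach only later rows make up. A row lasts 1/10 s, in which the tool goes at most 50 mm and 8.59 degrees, less where a joint would pass 70% of its speed; a pose out of reach is approached as far as the arm can. A call with a gripper value outside its range is refused whole. "grip" is the closure in counts, from 0 (fully open) to 255 (shut), set as the call begins (left out, the last holds). The fingers move at their own pace and stop on an object; "grip_force" is the grip in N (left out, the last holds). Time passes only in rows, so rows that repeat a pose let the fingers close. It gives the time, the measured TCP pose, the force and the opening at its end, in the units of the state.
- bot.get_state(): the state, without advancing time (a new reading comes with each control period).
- eyes.read_camera(name): name is "side" or "top"; returns the picture (384x512x3 uint8, red, green, blue); there is no depth.
- eyes.camera_info(name): a dict with "camera_matrix" (3x3 intrinsics, pixels), "distortion" ([k1, k2, p1, p2, k3] as OpenCV has them; the pictures are not rectified), "world_to_cam" (4x4, takes a point from world to camera coordinates). Camera axes: x right, y down, z forward; pixel columns grow to the right and rows downward; lengths in m; the calibration is good to about 2 mm. A picture is of the moment at which its call begins. camera_info takes no time and is no camera call.
- bot.job_done(): hands the job in, once; it reports no verdict.
The state is a dict: "time": time; "joint_pos": joint angles; "dq": joint speeds; "effort": joint torques, N m; "eef_pos": TCP position; "ee_rot": TCP orientation; "force": force on the tool from outside, world axes, zero at the start; "torque": the same for the moment, N m; "gripper_width": finger opening in m.
Only numpy, scipy, OpenCV 4.12 (cv2) and the standard library are available. Lean on these libraries where they do the work, as an engineer would, in place of code of your own. Each camera call takes 0.05 s, during which the arm holds its last target. There are 200 camera calls.

## Task

Load the control box on the maker's bench: turn its dial back anticlockwise to the first of its four click positions (off), then press on the flat sliding cover and drag it fully open, put every plug-in cartridge on the bench into a pocket of its own (any pocket, lying flat) and press each one down flush. Then, with the dial still off, slide the cover fully shut, and only after that turn the dial clockwise to the third click position. Leave the jar, the screwdriver and the camera where they stand.

Things in the scene. Friction and masses are not known exactly. Their poses are not given: they have to be found in the camera images.
- case: plywood control box, fixed, 190 (x) x 296 (y) x 58 mm high; origin centre of underside, x away from the robot (yaw within 0.25 rad). Its top has a sunk channel, x -87 to 87, y -140 to 72 mm, floor 50 mm above the bench, with rims up to 58 mm all round. Five pockets in a row lie in the far half of that floor; the open cover goes to the half nearer the robot. The dial stands on the strip at +y
- cover (a joint): sliding cover, m: 0 = shut against the far rim, over the pockets; grows towards the robot (box -x) to 0.086 = fully open, clear of them. Plain light wood plate 84 (box x) x 210 (box y) x 5 mm, no handle; underside 2.5 mm over the channel floor, top 57.5 mm above the bench, level with the rims, so no edge to hook. Resists with 2 N, stays where left, is blocked by a cartridge standing proud
- cover_top (a point): centre of the cover's upper face (moves with it); axes as the box
- pocket0 (a point): pocket 0: centre of its mouth, level with the channel floor (50 mm above the bench), axes as the box. Opening 50 (box x) x 28 mm (box y), pockets 34 mm apart. In each a cartridge first rests on a stiff metal seat, its top 6 mm proud; a push of 6 to 7 N sinks seat and cartridge 6 mm to a stop, top flush with the channel floor, and they stay down
- pocket1 (a point): pocket 1: centre of its mouth, level with the channel floor (50 mm above the bench), axes as the box. Opening 50 (box x) x 28 mm (box y), pockets 34 mm apart; works like pocket 0
- pocket2 (a point): pocket 2: centre of its mouth, level with the channel floor (50 mm above the bench), axes as the box. Opening 50 (box x) x 28 mm (box y), pockets 34 mm apart; works like pocket 0
- pocket3 (a point): pocket 3: centre of its mouth, level with the channel floor (50 mm above the bench), axes as the box. Opening 50 (box x) x 28 mm (box y), pockets 34 mm apart; works like pocket 0
- pocket4 (a point): pocket 4: centre of its mouth, level with the channel floor (50 mm above the bench), axes as the box. Opening 50 (box x) x 28 mm (box y), pockets 34 mm apart; works like pocket 0
- dial (a joint): rotary dial, value in rad, clockwise from above: it has four click positions and rests only at these: 0 (first), 0.6 (second), 1.2 (third), 1.8 (fourth, end stop). Between clicks it resists with up to about 0.13 N m and then snaps on to the nearest. It never starts at the first
- dial_grip (a point): point on the dial axis to grip, 95 mm above the bench; turns with the dial, x along the grip bar. Black bar 42 (x) x 14 mm (y), from 72 to 102 mm above the bench, on a 44 mm disc; the white mark on its top is at the pointer end (-x), which points to box -x at 0; four dark ticks on the box mark the positions
- mod_a: loose plug-in cartridge: square black plastic bar 44 (its x) x 22 x 22 mm, about 50 g, with a grey band round its middle and a brass contact on each end, lying on the bench to one side of the box; all are alike, may go in with any long side up and either end first, and any may be missing. Origin at its centre, 11 mm above its underside
- mod_b: loose plug-in cartridge: square black plastic bar 44 (its x) x 22 x 22 mm, about 50 g, with a grey band round its middle and a brass contact on each end, lying on the bench to one side of the box; all are alike, may go in with any long side up and either end first, and any may be missing. Origin at its centre, 11 mm above its underside
- mod_c: loose plug-in cartridge: square black plastic bar 44 (its x) x 22 x 22 mm, about 50 g, with a grey band round its middle and a brass contact on each end, lying on the bench to one side of the box; all are alike, may go in with any long side up and either end first, and any may be missing. Origin at its centre, 11 mm above its underside
- mod_d: loose plug-in cartridge: square black plastic bar 44 (its x) x 22 x 22 mm, about 50 g, with a grey band round its middle and a brass contact on each end, lying on the bench to one side of the box; all are alike, may go in with any long side up and either end first, and any may be missing. Origin at its centre, 11 mm above its underside
- mod_e: loose plug-in cartridge: square black plastic bar 44 (its x) x 22 x 22 mm, about 50 g, with a grey band round its middle and a brass contact on each end, lying on the bench to one side of the box; all are alike, may go in with any long side up and either end first, and any may be missing. Origin at its centre, 11 mm above its underside
- jar: bystander: white plastic jar with a blue cap, 70 mm wide, 100 mm high, beyond the box; origin under its centre
- driver: bystander: screwdriver lying beyond the box; origin at its middle
- camera: bystander: black camera, about 110 x 130 x 108 mm, beyond the box; origin under its body's centre
Mind the look-alikes: they are no part of the job. Leave any white look-alike of the mod_d alone. What is shaped like the mod_a but pink is not meant.

How it is judged:
By the outcome, as a careful person would: the job done as asked, in the order asked, and still so for the second after the job is handed in, with the robot touching nothing.
Of mod_a, mod_b, mod_c, mod_d, mod_e only 3 to 5 are there at a start; the rules pass over those that are not, and their reading is None.
At some moment in a run one of mod_a, mod_b, mod_c, mod_d, mod_e may be knocked a few centimetres aside while the robot is not near it.
Once in a run the grip may slacken for a moment while it holds something.
It also fails if it takes over 210 s, if anything falls off the work surface, if the arm or the gripper's body presses on something with over 40 N, if the wrist force passes 120 N, or if a joint passes its speed limit or range.

## Working session

There is one attempt and no reset: what is moved stays moved. The work goes in short steps, Python scripts to look and compute and a tool call to move; the robot and the scene stay as the last step left them, time stands still between calls to the robot, and variables do not carry over. Pictures are saved under pics/ and viewed, about 12 in all and at most 16, crops included, and the job is handed in when it is done.

Besides the shell and the picture viewer there is one more tool, called after "Call:" as name([rows], argument=value, ...), one row to a line, values as JSON. apply_moves: Moves the arm, as the interface text tells. Its arguments: {"type":"object","properties":{"commands":{"type":"array"},"grip":{"type":"number"},"grip_force":{"type":"number"}},"required":["commands"]}

```bash
ls; mkdir -p pics
python3 - <<'E'
from workcell import bot, eyes
import cv2, numpy as np
print(bot.get_state())
for n in("side","top"):
    im=eyes.read_camera(n); cv2.imwrite(f"pics/{n}0.png",im[:,:,::-1]); 
    i=eyes.camera_info(n); print(n,i)
a=cv2.imread("pics/side0.png");b=cv2.imread("pics/top0.png")
E
```

```text
pics
{'time': 0.0, 'joint_pos': array([-1.22981115e+00,  1.16485716e-01,  1.44228032e+00, -3.08152810e-05,
        1.58399874e+00, -3.78137588e-02]), 'dq': array([ 0.00028907, -0.00058371, -0.00042161,  0.000398  , -0.00017797,
        0.00032769]), 'effort': array([ 8.40252369e-05, -7.31988430e+01, -6.32489920e+01,  9.84278728e-06,
        6.42885163e-03,  3.33417415e-05]), 'eef_pos': array([ 0.2495274 , -0.62697399,  0.23055301]), 'ee_rot': array([ 0.58542977, -0.58495648,  0.39726459, -0.39658384]), 'force': array([-0.79926375, -0.12008391, -0.01716481]), 'torque': array([-0.01554862, -0.05306232,  0.03017276]), 'gripper_width': 0.08520730702531899}
side {'camera_matrix': array([[415.69292617,   0.        , 250.98169715],
       [  0.        , 415.69292617, 191.92940439],
       [  0.        ,   0.        ,   1.        ]]), 'distortion': array([0.04457192, 0.        , 0.        , 0.        , 0.        ]), 'world_to_cam': array([[-0.96032295, -0.27867467, -0.01096604,  0.59914611],
       [-0.19343086,  0.6938649 , -0.69363968,  0.16009699],
       [ 0.20090876, -0.66399694, -0.72023867,  1.18151291],
       [ 0.        ,  0.        ,  0.        ,  1.        ]])}
top {'camera_matrix': array([[382.82683002,   0.        , 250.45669743],
       [  0.        , 382.82683002, 193.23625153],
       [  0.        ,   0.        ,   1.        ]]), 'distortion': array([0.01503881, 0.        , 0.        , 0.        , 0.        ]), 'world_to_cam': array([[ 0.01052288, -0.99993003, -0.0054033 ,  0.02205749],
       [-0.99430014, -0.00988999, -0.10615751,  0.59932956],
       [ 0.10609665,  0.00648958, -0.99433465,  1.08180308],
       [ 0.        ,  0.        ,  0.        ,  1.        ]])}
```

View pics/top0.png

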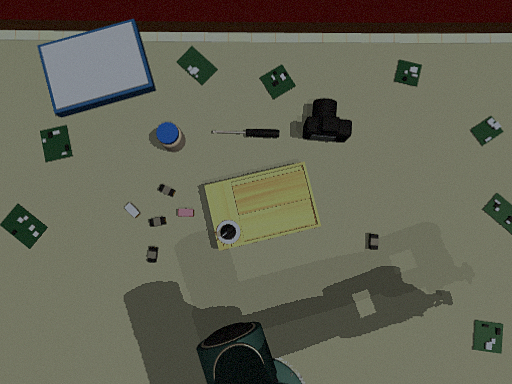

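View pics/side0.png

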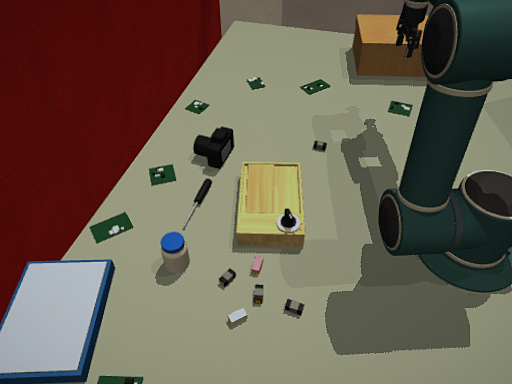

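The top view shows four black cartridges with a grey band, at (167,190), (157,221), (152,254) and (373,241). There is also a white look-alike at (132,210) and a pink one at (185,212). The box spans (205..320, 163..248), with the dial at (228,232). The side view agrees: cartridges at (227,277), (258,294), (294,307) and (319,146).

```bash
cat > h.py <<'E'
import cv2, numpy as np
from workcell import bot, eyes
from scipy.spatial.transform import Rotation as R
def cam(n):
    i=eyes.camera_info(n); return np.array(i["camera_matrix"]),np.array(i["distortion"]),np.array(i["world_to_cam"])
def ray(n,p):
    K,d,T=cam(n); u=cv2.undistortPoints(np.array([[p]],float),K,d)[0,0]
    o=-T[:3,:3].T@T[:3,3]; return o,T[:3,:3].T@np.array([u[0],u[1],1])
def onz(n,p,z):
    o,v=ray(n,p); return o+v*(z-o[2])/v[2]
def tri(pt,ps):
    (a,u),(b,v)=ray("top",pt),ray("side",ps)
    s=np.linalg.lstsq(np.c_[u,-v],b-a,rcond=None)[0]
    p,q=a+u*s[0],b+v*s[1]; return (p+q)/2,np.linalg.norm(p-q)
def proj(n,P):
    K,d,T=cam(n); return cv2.projectPoints(np.array([P],float),cv2.Rodrigues(T[:3,:3])[0],T[:3,3],K,d)[0][0,0]
def shot(n,f=None):
    im=eyes.read_camera(n)[:,:,::-1].copy()
    if f: cv2.imwrite("pics/"+f,im)
    return im
def crop(im,x0,y0,x1,y1,k): return cv2.resize(im[y0:y1,x0:x1],None,fx=k,fy=k,interpolation=cv2.INTER_CUBIC)
def carts(im,guess,r=14):
    "dark/grey bar near each guess: centroid and long axis (px) of what differs from the bench"
    out=[]
    for g in guess:
        x,y=map(int,g); c=im[y-r:y+r+1,x-r:x+r+1].astype(float)
        bg=np.median(c.reshape(-1,3),0); m=((np.abs(c-bg).max(2))>28).astype(np.uint8)
        m=cv2.morphologyEx(m,cv2.MORPH_CLOSE,np.ones((3,3)))
        k,l,s,ce=cv2.connectedComponentsWithStats(m); b=1+np.argmax(s[1:,4])
        cs=cv2.findContours((l==b).astype(np.uint8),0,2)[0]; rc=cv2.minAreaRect(max(cs,key=cv2.contourArea))
        bx=cv2.boxPoints(rc); e=[bx[1]-bx[0],bx[2]-bx[1]]; a=max(e,key=np.linalg.norm)
        out.append((np.array(rc[0])+[x-r,y-r],a,s[b,4],rc[1]))
    return out
E
python3 - <<'E'
from h import *
t=cv2.imread("pics/top0.png");s=cv2.imread("pics/side0.png")
T=carts(t,[(167,190),(157,221),(152,254),(373,241)]);S=carts(s,[(227,277),(258,294),(294,307),(319,146)],15)
for a,b in zip(T,S):
    P,e=tri(a[0],b[0]); q=onz("top",a[0],.022)
    d=onz("top",a[0]+a[1]/2,.022)-onz("top",a[0]-a[1]/2,.022)
    d2=onz("side",b[0]+b[1]/2,.022)-onz("side",b[0]-b[1]/2,.022)
    print(P.round(4),round(e,4),"topz22",q.round(4),"yaw",np.arctan2(d[1],d[0]).round(3),np.linalg.norm(d).round(3),np.arctan2(d2[1],d2[0]).round(3),a[2:],b[2:])
cv2.imwrite("pics/c1.png",np.vstack([crop(t,125,155,325,265,4)]))
c2=np.hstack([crop(s,205,150,325,320,4)[:, :], crop(t,350,220,400,262,6)[:252].copy().repeat(1,0) if 0 else np.zeros((680,1,3),np.uint8)])
cv2.imwrite("pics/c2.png",cv2.resize(c2,None,fx=.88,fy=.88))
# box by hsv
hsv=cv2.cvtColor(t,cv2.COLOR_BGR2HSV); m=cv2.inRange(hsv,(15,80,90),(35,255,255))
cs=max(cv2.findContours(m,0,2)[0],key=cv2.contourArea); r=cv2.minAreaRect(cs);print(r)
for p in cv2.boxPoints(r): print(p,onz("top",p,.058).round(4))
E
```

```text
[0.6098 0.2811 0.0075] 0.0024 topz22 [0.6069 0.2775 0.022 ] yaw -2.022 0.052 -1.982 (np.int32(144), (17.441329956054688, 8.497057914733887)) (np.int32(232), (11.31370735168457, 21.92030906677246))
[0.5169 0.3043 0.0062] 0.0021 topz22 [0.5154 0.3001 0.022 ] yaw -1.363 0.051 1.842 (np.int32(156), (9.021342277526855, 17.65045166015625)) (np.int32(221), (22.0, 11.0))
[0.4207 0.3159 0.0054] 0.0015 topz22 [0.4208 0.3115 0.022 ] yaw -0.087 0.047 3.065 (np.int32(178), (11.039091110229492, 16.496618270874023)) (np.int32(289), (18.973663330078125, 15.495159149169922))
[ 0.4647 -0.3258  0.0117] 0.0002 topz22 [ 0.4649 -0.3227  0.022 ] yaw 3.117 0.046 3.097 (np.int32(171), (16.0, 13.0)) (np.int32(132), (13.335897445678711, 10.198039054870605))
((261.83551025390625, 205.53932189941406), (67.40394592285156, 105.01737976074219), 76.55138397216797)
[202.92848 184.9736 ] [0.6186 0.1637 0.058 ]
[305.0662  160.54938] [ 0.692  -0.1274  0.058 ]
[320.74255 226.10504] [ 0.5054 -0.1705  0.058 ]
[218.60483 250.52927] [0.4343 0.1154 0.058 ]
```

View pics/c1.png

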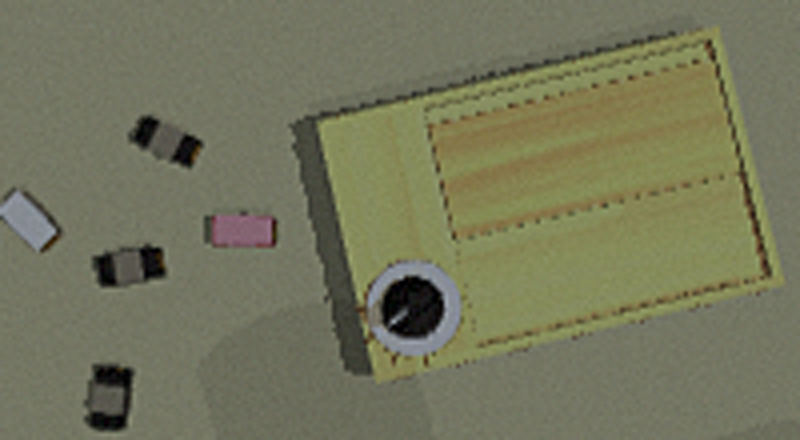

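View pics/c2.png

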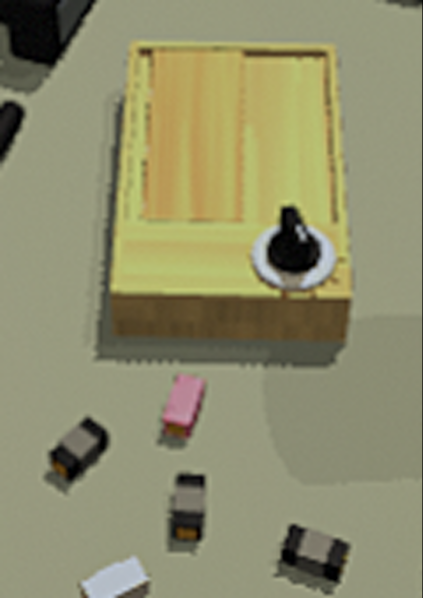

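The crops confirm the four black, grey-banded bars, apart from the pink one (about (185,212)) and the white one (about (132,210)). The cover is about 11 mm open. The white mark on the dial points to the third tick, so it is at about 1.2. Next I refine the measurements with masks that leave out the shadows.

```bash
cat >> h.py <<'E'
def carts(im,guess,r=15,th=52):
    out=[]
    for g in guess:
        x,y=map(int,np.round(g)); c=im[y-r:y+r+1,x-r:x+r+1].max(2)
        m=(cv2.resize(c,None,fx=4,fy=4,interpolation=cv2.INTER_CUBIC)<th).astype(np.uint8)
        k,l,s,ce=cv2.connectedComponentsWithStats(m)
        keep=np.isin(l,[i for i in range(1,k) if s[i,4]>100]); 
        rc=cv2.minAreaRect(np.argwhere(keep)[:,::-1].astype(np.float32))
        bx=cv2.boxPoints(rc)/4; e=[bx[1]-bx[0],bx[2]-bx[1]]; a=max(e,key=np.linalg.norm)
        out.append(((np.array(rc[0])+.5)/4-.5+[x-r,y-r],a,np.array(rc[1])/4))
    return out
def yawof(n,a,z=.022):
    d=onz(n,a[0]+a[1]/2,z)-onz(n,a[0]-a[1]/2,z); return np.arctan2(d[1],d[0])%np.pi,np.linalg.norm(d)
E
python3 - <<'E'
from h import *
t=cv2.imread("pics/top0.png");s=cv2.imread("pics/side0.png")
print("vals",t[190,160:176].max(1),s[277,218:238].max(1))
T=carts(t,[(167,190),(157,221),(152,254),(373,241)]);S=carts(s,[(227,277),(258,294),(294,307),(319,146)],15)
for a,b in zip(T,S):
    P,e=tri(a[0],b[0])
    print(P.round(4),round(e,4),onz("top",a[0],.020)[:2].round(4),np.round(yawof("top",a)+yawof("side",b),3),a[2],b[2])
# dial disc
for n,im,(x0,y0,x1,y1) in(("top",t,(214,218,244,248)),("side",s,(270,203,306,240))):
    h=cv2.cvtColor(crop(im,x0,y0,x1,y1,4),cv2.COLOR_BGR2HSV)
    m=cv2.inRange(h,(0,0,110),(180,70,255)); c=max(cv2.findContours(m,0,2)[0],key=cv2.contourArea)
    el=cv2.fitEllipse(cv2.convexHull(c)); p=(np.array(el[0])+.5)/4-.5+[x0,y0]; print(n,p,np.array(el[1])/4)
    globals()[n]=p
print("disc",tri(top,side),onz("top",top,.072))
# box edges in top at high-res
for n,im in(("top",t),("side",s)):
    h=cv2.cvtColor(im,cv2.COLOR_BGR2HSV); m=cv2.inRange(h,(18,70,130),(35,255,255)); 
    c=max(cv2.findContours(m,0,2)[0],key=cv2.contourArea); ap=cv2.approxPolyDP(cv2.convexHull(c),5,True)[:,0]
    print(n,ap.tolist()); 
    print([onz(n,p,.058)[:2].round(3).tolist() for p in ap])
st=bot.get_state(); q=st['ee_rot']; M=R.from_quat([q[1],q[2],q[3],q[0]]).as_matrix(); print(M.round(4))
E
```

```text
vals [22 10 56 95 94 89 86 91 89 88 23 13 18 22 11 77] [151 140  90  26  18  44  91 120 124 122 124 117  89  47  31  10  18 109
 152 157]
[0.6087 0.2787 0.0114] 0.0002 [0.6078 0.2767] [1.148 0.05  1.131 0.048] [16.71885681  7.54063606] [10.20154667 17.44197273]
[0.5167 0.3025 0.0104] 0.001 [0.5159 0.3001] [1.784 0.049 1.773 0.052] [ 8.18219471 16.91698456] [ 8.64753151 18.10037422]
[0.4203 0.3138 0.0105] 0.0005 [0.4206 0.3113] [3.023 0.046 3.057 0.044] [ 9.94699383 16.17960358] [17.80406189 11.6169014 ]
[ 0.4646 -0.3291  0.0108] 0.0007 [ 0.4644 -0.3263] [3.091 0.046 3.113 0.042] [ 9.9439249  15.97473145] [11.93026066  8.09292698]
top [228.04102707 231.48074818] [24.26292992 24.79197884]
side [287.95631981 222.29153824] [19.20885849 24.31591606]
disc (array([0.48789528, 0.08977555, 0.06071647]), np.float64(0.0007368934704143129)) [0.48746114 0.08900462 0.072     ]
top [[304, 162], [319, 226], [236, 246], [214, 229], [206, 185]]
[[0.688, -0.124], [0.506, -0.166], [0.447, 0.067], [0.494, 0.13], [0.619, 0.155]]
side [[243, 161], [299, 162], [304, 234], [236, 232]]
[[0.687, -0.127], [0.51, -0.171], [0.437, 0.117], [0.62, 0.161]]
[[ 3.698e-01 -3.000e-04  9.291e-01]
 [-9.291e-01  1.000e-03  3.698e-01]
 [-1.100e-03 -1.000e+00  1.000e-04]]
```

```bash
cat >> h.py <<'E'
def pose():
    st=bot.get_state(); q=st['ee_rot']; M=R.from_quat([q[1],q[2],q[3],q[0]]).as_matrix()
    return np.r_[st['eef_pos'],np.arctan2(M[1,0],M[0,0])],st
def plan(*wp):
    "print the shift (cm) along the tool axes and the turn for each leg; each leg starts where the last ends"
    p,st=pose(); print("t",round(st['time'],1),"at",p.round(4),"w",round(st['gripper_width'],4),"F",st['force'].round(1))
    for w in wp:
        w=np.array([p[i] if v is None else v for i,v in enumerate(w)]); d=w-p; c,s=np.cos(p[3]),np.sin(p[3])
        n=max(np.linalg.norm(d[:3])/.05,abs(d[3])/.1499)
        print("->",w.round(4)," [[%.2f, %.2f, %.2f], %.3f]"%(100*(c*d[0]+s*d[1]),-100*d[2],100*(-s*d[0]+c*d[1]),-d[3]),"rows>=%.1f"%n,"q6 %.2f"%(np.arctan2(w[1],w[0])-w[3])); p=w
B=np.array([.5626,-.0047]); BY=.246
def box(x,y):
    c,s=np.cos(BY),np.sin(BY); return B+[c*x-s*y,s*x+c*y]
E
python3 - <<'E'
from h import *
plan((.4877,.0893,.17,.617),(None,None,.077,None))
E
```

```text
t 0.1 at [ 0.2496 -0.627   0.2306 -1.192 ] w 0.0857 F [-0.5 -0.7 -0.3]
-> [0.4877 0.0893 0.17   0.617 ]  [[-57.74, 6.06, 48.61], -1.809] rows>=15.1 q6 -0.44
-> [0.4877 0.0893 0.077  0.617 ]  [[0.00, 9.30, 0.00], -0.000] rows>=1.9 q6 -0.44
```

Call:
apply_moves([
  [[-57.7, 6.1, 48.6], -1.81],
  [[-57.7, 6.1, 48.6], -1.81],
  [[-57.7, 6.1, 48.6], -1.81],
  [[-57.7, 6.1, 48.6], -1.81],
  [[-57.7, 6.1, 48.6], -1.81],
  [[-57.7, 6.1, 48.6], -1.81],
  [[-57.7, 6.1, 48.6], -1.81],
  [[-57.7, 6.1, 48.6], -1.81],
], grip=100)

```text
time: 0.9
eef_pos: [0.3755, -0.2469, 0.1988]
ee_rot: [-0.707, 0.707, 0.005, -0.005]
force: [1.0, 0.6, 0.2]
gripper_width: 0.0516
```

Run:
```python
from h import *
plan((.4877,.0893,.17,.617),(None,None,.077,None))
```

```text
t 0.9 at [ 0.3755 -0.2469  0.1988  0.0137] w 0.0516 F [1.  0.6 0.2]
-> [0.4877 0.0893 0.17   0.617 ]  [[11.68, 2.88, 33.47], -0.603] rows>=7.1 q6 -0.44
-> [0.4877 0.0893 0.077  0.617 ]  [[0.00, 9.30, 0.00], -0.000] rows>=1.9 q6 -0.44
```

Call:
apply_moves([
  [[11.7, 2.9, 33.5], -0.6],
  [[11.7, 2.9, 33.5], -0.6],
  [[11.7, 2.9, 33.5], -0.6],
  [[11.7, 2.9, 33.5], -0.6],
  [[11.7, 2.9, 33.5], -0.6],
  [[11.7, 2.9, 33.5], -0.6],
  [[11.7, 2.9, 33.5], -0.6],
  [[11.7, 2.9, 33.5], -0.6],
])

```text
time: 1.7
eef_pos: [0.4901, 0.0912, 0.169]
ee_rot: [0.675, -0.674, -0.213, 0.213]
force: [-0.9, -0.9, -0.3]
gripper_width: 0.052
```

Run:
```python
from h import *
plan((.4877,.0893,.17,.617),(None,None,.077,None))
t=shot("top","t1.png"); s=shot("side","s1.png")
cv2.imwrite("pics/c3.png",np.hstack([crop(t,190,190,270,270,5),crop(s,250,160,330,240,5)]))
```

```text
t 1.7 at [0.4901 0.0912 0.169  0.6121] w 0.052 F [-0.9 -0.9 -0.3]
-> [0.4877 0.0893 0.17   0.617 ]  [[-0.30, -0.10, -0.02], -0.005] rows>=0.1 q6 -0.44
-> [0.4877 0.0893 0.077  0.617 ]  [[0.00, 9.30, 0.00], -0.000] rows>=1.9 q6 -0.44
```

View pics/c3.png

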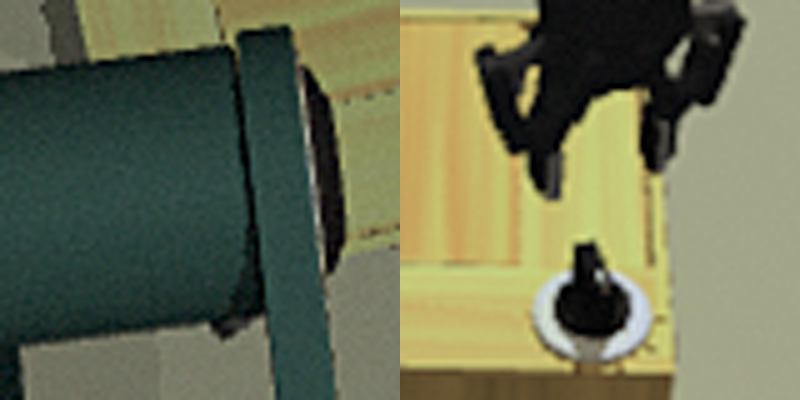

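Call:
apply_moves([
  [[-0.2, 4.0, 0], 0],
  [[-0.2, 9.0, 0], 0],
  [[-0.2, 9.0, 0], 0],
  [[-0.2, 9.0, 0], 0],
])

```text
time: 2.2
eef_pos: [0.488, 0.0849, 0.0811]
ee_rot: [0.675, -0.675, -0.211, 0.212]
force: [0.9, 0.6, 1.4]
gripper_width: 0.0519
```

Call:
apply_moves([
  [[0, 0, 0], 0],
  [[0, 0, 0], 0],
  [[0, 0, 0], 0],
  [[0, 0, 0], 0],
  [[0, 0, 0], 0],
  [[0, 0, 0], 0],
  [[0, 0, 0], 0],
  [[0, 0, 0], 0],
], grip=255, grip_force=40)

```text
time: 3.0
eef_pos: [0.4905, 0.0869, 0.0846]
ee_rot: [0.675, -0.675, -0.214, 0.209]
force: [-4.2, 10.4, 26.9]
gripper_width: 0.0124
```

Call:
apply_moves([
  [[0, 0, 0], 0],
  [[0, 0, 0], 0],
  [[0, 0, 0], 0],
])

```text
time: 3.3
eef_pos: [0.4905, 0.0869, 0.0846]
ee_rot: [0.675, -0.675, -0.214, 0.209]
force: [0.2, 3.8, 28.5]
gripper_width: 0.0127
```

Run:
```python
from h import *
plan((.4877,.0893,.08,.617))
s=shot("side","s2.png"); t=shot("top","t2.png")
cv2.imwrite("pics/c4.png",crop(s,250,170,330,240,7))
```

```text
t 3.3 at [0.4905 0.0869 0.0846 0.6083] w 0.0127 F [ 0.2  3.8 28.5]
-> [0.4877 0.0893 0.08   0.617 ]  [[-0.09, 0.46, 0.35], -0.009] rows>=0.1 q6 -0.44
```

View pics/c4.png

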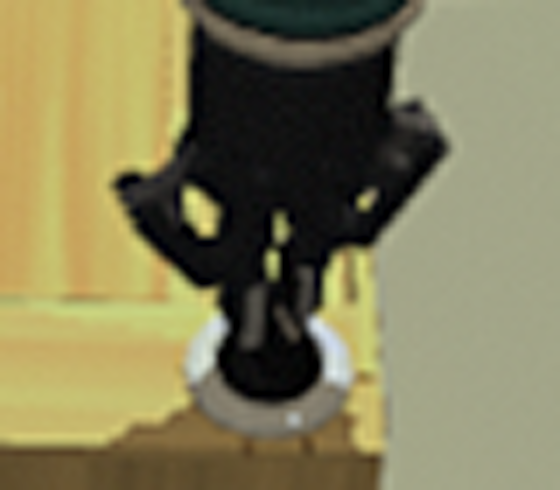

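Call:
apply_moves([
  [[0, -0.6, 0], 0],
  [[0, -0.6, 0], 0],
  [[0, -0.6, 0], 0],
  [[0, -0.6, 0.2], 0],
], grip=150)

```text
time: 3.8
eef_pos: [0.4869, 0.0875, 0.0858]
ee_rot: [-0.675, 0.675, 0.211, -0.212]
force: [0.5, -0.6, -0.6]
gripper_width: 0.0353
```

Call:
apply_moves([
  [[0, 0, 0], 0],
  [[0, 0, 0], 0],
  [[0, 0, 0], 0],
  [[0, 0, 0], 0],
  [[0, 0, 0], 0],
  [[0, 0, 0], 0],
], grip=255)

```text
time: 4.4
eef_pos: [0.4893, 0.0884, 0.0893]
ee_rot: [-0.675, 0.675, 0.214, -0.209]
force: [3.1, 6.4, 30.0]
gripper_width: 0.0129
```

Call:
apply_moves([
  [[0, 0, 0], -0.15],
  [[0, 0, 0], -0.3],
  [[0, 0, 0], -0.45],
  [[0, 0, 0], -0.6],
  [[0, 0, 0], -0.75],
  [[0, 0, 0], -0.9],
  [[0, 0, 0], -1.05],
  [[0, 0, 0], -1.2],
])

```text
time: 5.2
eef_pos: [0.4885, 0.09, 0.0886]
ee_rot: [-0.436, 0.436, 0.56, -0.554]
force: [0.2, 23.6, 20.9]
gripper_width: 0.0124
```

Call:
apply_moves([
  [[0, 0, 0], -0.06],
  [[0, 0, 0], -0.06],
  [[0, 0, 0], -0.06],
])

```text
time: 5.5
eef_pos: [0.4881, 0.09, 0.0882]
ee_rot: [-0.421, 0.42, 0.571, -0.566]
force: [-0.4, 23.3, 22.1]
gripper_width: 0.0123
```

Call:
apply_moves([
  [[0, 0, 0], 0],
  [[0, 0, 0], 0],
  [[0, 0, 0], 0],
  [[0, -4, 0], 0],
  [[0, -8, 0], 0],
  [[0, -12, 0], 0],
  [[0, -12, 0], 0],
], grip=110)

```text
time: 6.2
eef_pos: [0.4885, 0.0876, 0.2115]
ee_rot: [-0.419, 0.422, 0.57, -0.567]
force: [-0.0, -0.6, -1.0]
gripper_width: 0.0488
```

Run:
```python
from h import *
plan((*box(-20,-.034) if 0 else box(.03,-.034),.15,BY+np.pi/2))
s=shot("side","s3.png"); t=shot("top","t3.png")
cv2.imwrite("pics/c5.png",np.hstack([crop(s,250,180,330,245,5),crop(t,190,185,270,250,5)]))
```

```text
File "<stdin>", line 2
    plan((*box(-20,-.034) if 0 else box(.03,-.034),.15,BY+np.pi/2))
                          ^^
SyntaxError: invalid syntax
```

Run:
```python
from h import *
plan((*box(.034,-.034),.12,BY+np.pi/2),(None,None,.06,None))
s=shot("side","s3.png"); t=shot("top","t3.png")
cv2.imwrite("pics/c5.png",np.hstack([crop(s,250,180,330,245,5),crop(t,190,185,270,250,5)]))
```

```text
t 6.2 at [0.4885 0.0876 0.2115 1.8678] w 0.0488 F [-0.  -0.6 -1. ]
-> [ 0.6039 -0.0294  0.12    1.8168]  [[-14.56, 9.15, -7.61], 0.051] rows>=3.8 q6 -1.87
-> [ 0.6039 -0.0294  0.06    1.8168]  [[0.00, 6.00, -0.00], -0.000] rows>=1.2 q6 -1.87
```

View pics/c5.png

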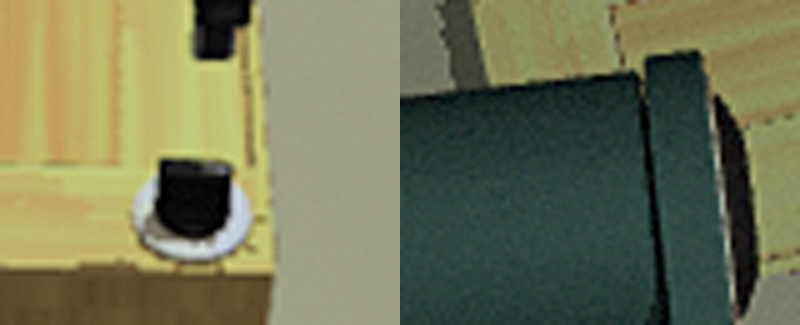

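The dial bar now lies along box x with its mark end toward the robot (-x), so it is off.

Call:
apply_moves([
  [[-5, 0, -2.6], 0.05],
  [[-10, 2, -5.2], 0.05],
  [[-14.6, 5, -7.6], 0.05],
  [[-14.6, 9.2, -7.6], 0.05],
  [[-14.6, 9.2, -7.6], 0.05],
  [[-14.6, 14, -7.6], 0.05],
  [[-14.6, 14.7, -7.6], 0.05],
  [[-14.6, 14.7, -7.6], 0.05],
], grip=255)

```text
time: 7.1
eef_pos: [0.6018, -0.0293, 0.0587]
ee_rot: [0.435, -0.434, -0.558, 0.558]
force: [0.4, -0.5, -0.6]
gripper_width: 0.0003
```

Call:
apply_moves([
  [[0, 0.2, 0], 0],
  [[0, 0.4, 0], 0],
  [[0, 0.5, 0], 0],
  [[0, 0.5, 0], 0],
])

```text
time: 7.5
eef_pos: [0.6037, -0.029, 0.0573]
ee_rot: [-0.433, 0.435, 0.559, -0.557]
force: [-1.7, 4.0, 22.6]
gripper_width: 0.0
```

Call:
apply_moves([
  [[0, 0, 1.0], 0],
  [[0, 0, 2.2], 0],
  [[0, 0, 3.4], 0],
  [[0, 0, 4.6], 0],
  [[0, 0, 5.8], 0],
  [[0, 0, 7.0], 0],
  [[0, 0, 7.8], 0],
  [[0, 0, 8.2], 0],
])

```text
time: 8.3
eef_pos: [0.5249, -0.0493, 0.0574]
ee_rot: [-0.432, 0.436, 0.56, -0.556]
force: [11.7, 4.2, 15.1]
gripper_width: 0.0001
```

Call:
apply_moves([
  [[0, 0, 0], 0],
  [[0, 0, 0], 0],
  [[0, -4, 0], 0],
  [[0, -8, 0], 0],
  [[10, -14, 0], 0],
  [[15, -16, 0], 0],
  [[20, -16, 0], 0],
  [[20, -16, 0], 0],
])

```text
time: 9.1
eef_pos: [0.4767, 0.13, 0.2108]
ee_rot: [-0.434, 0.435, 0.558, -0.558]
force: [1.1, 0.9, -0.4]
gripper_width: 0.0003
```

Run:
```python
from h import *
plan()
s=shot("side","s4.png"); t=shot("top","t4.png")
cv2.imwrite("pics/c6.png",np.hstack([crop(s,225,150,315,250,4),crop(t,195,150,300,250,4)]))
```

```text
t 9.1 at [0.4767 0.13   0.2108 1.8177] w 0.0003 F [ 1.1  0.9 -0.4]
```

View pics/c6.png

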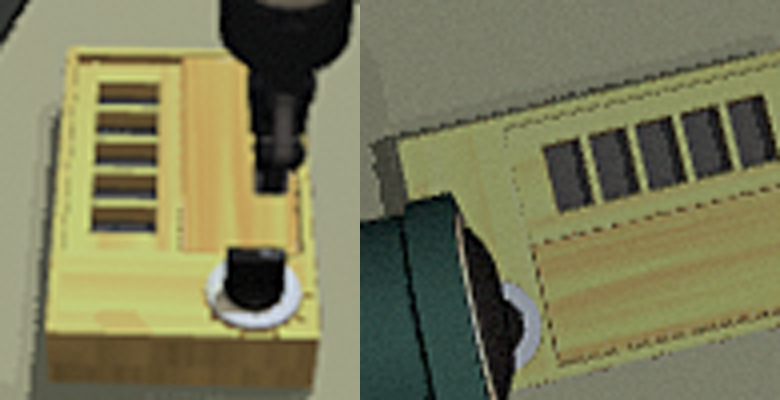

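The cover is open: five dark pockets show in the top crop at about (568..752, 175..130), and the final 12 N along x means it reached its stop. Next I measure the pockets and check the cartridges again.

Run:
```python
from h import *
t=cv2.imread("pics/t4.png");s=cv2.imread("pics/s4.png"); k=6
res={}
for n,im,(x0,y0,x1,y1),lo in(("top",t,(225,168,305,208),.8),("side",s,(243,165,270,212),.8)):
    c=cv2.GaussianBlur(crop(im,x0,y0,x1,y1,k),(5,5),0); g=c[:,:,1].astype(float)
    th,m=cv2.threshold(g.astype(np.uint8),0,255,cv2.THRESH_BINARY_INV|cv2.THRESH_OTSU)
    cs=[q for q in cv2.findContours(m,0,2)[0] if cv2.contourArea(q)>25*k*k]
    r=[]
    for q in cs:
        rc=cv2.minAreaRect(q); p=(np.array(rc[0])+.5)/k-.5+[x0,y0]
        r.append((p,np.array(rc[1])/k)); 
    r.sort(key=lambda v:v[0][0] if n=="top" else -v[0][1]); res[n]=r; print(n,th,len(r))
    for p,w in r: print("  ",p.round(1),w.round(1),onz(n,p,.05)[:2].round(4))
if len(res["top"])==len(res["side"]):
    for a,b in zip(res["top"],res["side"]): print(tri(a[0],b[0]))
for n,P in [("nominal",box(.045,-.034+.034*i)) for i in(2,1,0,-1,-2)]: print(P.round(4))
T=carts(t,[(167,190),(157,221),(152,254),(373,241)]) 
for a in T: print(a[0].round(1),onz("top",a[0],.015)[:2].round(4),np.round(yawof("top",a),3))
plan()
```

```text
top 98.0 6
   [246.7 193.4] [17.7  9.9] [0.5967 0.0388]
   [249.3 173. ] [ 2.5 51.1] [0.6558 0.0321]
   [258.3 190.5] [17.6 10. ] [0.6052 0.0058]
   [269.8 187.8] [17.8 10.1] [ 0.6133 -0.027 ]
   [281.2 185. ] [17.6  9.9] [ 0.6217 -0.0599]
   [292.8 182.4] [17.6  9.9] [ 0.6296 -0.093 ]
side 131.0 5
   [255.5 204.5] [16.7  6.5] [0.5978 0.0399]
   [255.8 196.2] [16.4  6.2] [0.6061 0.0067]
   [256.2 188.2] [16.2  6. ] [ 0.6142 -0.0263]
   [256.3 180.4] [16.   5.7] [ 0.6231 -0.0593]
   [256.8 173. ] [ 5.5 15.7] [ 0.6309 -0.0924]
[0.598  0.0392]
[0.6062 0.0063]
[ 0.6145 -0.0267]
[ 0.6228 -0.0597]
[ 0.6311 -0.0927]
[165.9 189.9] [0.6084 0.2784] [1.138 0.051]
[157.7 223.5] [0.509  0.2992] [1.683 0.093]
[156.7 254. ] [0.4206 0.2986] [0.246 0.099]
[372.5 241.1] [ 0.4647 -0.3278] [3.094 0.045]
t 9.2 at [0.4766 0.1329 0.2119 1.8232] w 0.0002 F [ 0.2 -1.7 -0.6]
```

Pockets from both views agree with the nominal layout to about 1 mm, and with z = 0.05. Cartridge A is unchanged, so I pick it first.

```bash
cat >> h.py <<'E'
PK=[(.5973,.0394),(.6057,.0063),(.6138,-.0267),(.6224,-.0596),(.6303,-.0927)]
E
python3 - <<'E'
from h import *
plan((.6086,.2786,.13,2.711),(None,None,.011,None),(None,None,.15,None),(*PK[1],.15,1.817))
E
```

```text
t 9.2 at [0.4766 0.1329 0.2119 1.8232] w 0.0002 F [ 0.2 -1.7 -0.6]
-> [0.6086 0.2786 0.13   2.711 ]  [[10.82, 8.19, -16.42], -0.888] rows>=5.9 q6 -2.28
-> [0.6086 0.2786 0.011  2.711 ]  [[0.00, 11.90, -0.00], -0.000] rows>=2.4 q6 -2.28
-> [0.6086 0.2786 0.15   2.711 ]  [[0.00, -13.90, -0.00], -0.000] rows>=2.8 q6 -2.28
-> [0.6057 0.0063 0.15   1.817 ]  [[-11.10, -0.00, 24.87], 0.894] rows>=6.0 q6 -1.81
```

Call:
apply_moves([
  [[10.8, 8.2, -16.4], -0.89],
  [[10.8, 8.2, -16.4], -0.89],
  [[10.8, 8.2, -16.4], -0.89],
  [[10.8, 8.2, -16.4], -0.89],
  [[10.8, 8.2, -16.4], -0.89],
  [[10.8, 8.2, -16.4], -0.89],
  [[10.8, 8.2, -16.4], -0.89],
  [[10.8, 8.2, -16.4], -0.89],
], grip=100)

```text
time: 10.0
eef_pos: [0.6103, 0.2729, 0.1277]
ee_rot: [0.154, -0.154, -0.69, 0.69]
force: [-0.4, -0.0, 0.6]
gripper_width: 0.0518
```

Run:
```python
from h import *
plan((.6086,.2786,.13,2.711),(None,None,.011,None))
t=shot("top");s=shot("side","s5.png")
for n,im,g in(("top",t,[(157,221),(152,254),(373,241)]),("side",s,[(227,277),(258,294),(294,307),(319,146)])):
    for a in carts(im,g): print(n,a[0].round(1),onz(n,a[0],.011)[:2].round(4),np.round(yawof(n,a),3))
```

```text
t 10.0 at [0.6103 0.2729 0.1277 2.7036] w 0.0518 F [-0.4 -0.   0.6]
-> [0.6086 0.2786 0.13   2.711 ]  [[0.40, -0.23, -0.45], -0.007] rows>=0.1 q6 -2.28
-> [0.6086 0.2786 0.011  2.711 ]  [[0.00, 11.90, -0.00], -0.000] rows>=2.4 q6 -2.28
top [157. 221.] [0.5164 0.3025] [1.581 0.09 ]
top [136.6 238.6] [0.4644 0.3602] [0. 0.]
top [372.6 241. ] [ 0.4647 -0.3292] [3.076 0.045]
side [227.4 277.3] [0.6086 0.2782] [1.131 0.048]
side [258.  293.6] [0.517  0.3028] [1.77  0.052]
side [293.7 306.8] [0.4207 0.3139] [3.05  0.043]
side [319.  153.5] [ 0.459  -0.2854] [0.268 0.106]
```

Run:
```python
from h import *
plan((.6086,.2786,.13,2.711),(None,None,.011,None))
```

```text
t 10.1 at [0.6104 0.2728 0.128  2.7043] w 0.0517 F [ 0.2  0.1 -0.2]
-> [0.6086 0.2786 0.13   2.711 ]  [[0.41, -0.20, -0.45], -0.007] rows>=0.1 q6 -2.28
-> [0.6086 0.2786 0.011  2.711 ]  [[0.00, 11.90, -0.00], -0.000] rows>=2.4 q6 -2.28
```

Call:
apply_moves([
  [[0.4, 2, -0.45], 0],
  [[0.4, 5, -0.45], 0],
  [[0.4, 7, -0.45], 0],
  [[0.4, 7, -0.45], 0],
  [[0.4, 7, -0.45], 0],
])

```text
time: 10.6
eef_pos: [0.609, 0.2788, 0.0585]
ee_rot: [-0.152, 0.153, 0.691, -0.69]
force: [0.4, 0.2, 0.1]
gripper_width: 0.0519
```

Run:
```python
from h import *
plan((.6086,.2786,.011,2.711))
```

```text
t 10.6 at [0.609  0.2788 0.0585 2.7065] w 0.0519 F [0.4 0.2 0.1]
-> [0.6086 0.2786 0.011  2.711 ]  [[0.03, 4.75, 0.04], -0.005] rows>=1.0 q6 -2.28
```

Well aligned, so now descend, grip and lift.

Call:
apply_moves([
  [[0, 3, 0], 0],
  [[0, 4.7, 0], 0],
  [[0, 4.7, 0], 0],
  [[0, 4.7, 0], 0],
])

```text
time: 11.0
eef_pos: [0.6091, 0.279, 0.0114]
ee_rot: [-0.152, 0.152, 0.691, -0.69]
force: [0.4, -0.0, 1.2]
gripper_width: 0.0519
```

Call:
apply_moves([
  [[0, 0, 0], 0],
  [[0, 0, 0], 0],
  [[0, 0, 0], 0],
  [[0, 0, 0], 0],
  [[0, 0, 0], 0],
  [[0, 0, 0], 0],
], grip=255, grip_force=40)

```text
time: 11.6
eef_pos: [0.6094, 0.2792, 0.0119]
ee_rot: [-0.152, 0.153, 0.691, -0.69]
force: [-1.0, -0.3, 6.9]
gripper_width: 0.0208
```

Call:
apply_moves([
  [[0, -4, 0], 0],
  [[0, -8, 0], 0],
  [[0, -12, 0], 0],
  [[0, -15, 0], 0],
  [[0, -15, 0], 0],
])

```text
time: 12.1
eef_pos: [0.6103, 0.2796, 0.1664]
ee_rot: [-0.15, 0.154, 0.692, -0.689]
force: [0.7, 0.7, 0.3]
gripper_width: 0.0209
```

Run:
```python
from h import *
plan((*PK[1],.15,1.817))
```

```text
t 12.1 at [0.6103 0.2796 0.1664 2.708 ] w 0.0209 F [0.7 0.7 0.3]
-> [0.6057 0.0063 0.15   1.817 ]  [[-11.06, 1.64, 24.99], 0.891] rows>=5.9 q6 -1.81
```

Call:
apply_moves([
  [[-1.9, 0, 4.2], 0.14],
  [[-3.7, 0, 8.3], 0.28],
  [[-5.5, 0, 12.5], 0.42],
  [[-7.4, 0.5, 16.7], 0.56],
  [[-9.2, 1, 20.8], 0.7],
  [[-11.1, 1.6, 25], 0.85],
  [[-11.1, 1.6, 25], 0.89],
  [[-11.1, 1.6, 25], 0.89],
])

```text
time: 12.9
eef_pos: [0.6042, 0.0043, 0.1439]
ee_rot: [0.435, -0.435, -0.557, 0.557]
force: [0.1, 0.1, 0.3]
gripper_width: 0.0209
```

Run:
```python
from h import *
s=shot("side","s6.png");plan((*PK[1],.08,1.817),(None,None,.053,None))
t=cv2.imread("pics/s6.png"); cv2.imwrite("pics/c7.png",crop(t,205,110,325,320,2))
```

```text
t 12.9 at [0.6044 0.0052 0.1442 1.8185] w 0.0209 F [-0.1  0.6 -1. ]
-> [0.6057 0.0063 0.08   1.817 ]  [[0.07, 6.42, -0.16], 0.001] rows>=1.3 q6 -1.81
-> [0.6057 0.0063 0.053  1.817 ]  [[0.00, 2.70, -0.00], -0.000] rows>=0.5 q6 -1.81
```

Call:
apply_moves([
  [[0.1, 3, -0.15], 0],
  [[0.1, 6.4, -0.15], 0],
  [[0.1, 6.4, -0.15], 0],
  [[0.1, 6.4, -0.15], 0],
])

```text
time: 13.35
eef_pos: [0.6057, 0.0075, 0.081]
ee_rot: [0.434, -0.434, -0.558, 0.558]
force: [0.6, -0.1, 0.6]
gripper_width: 0.0208
```

Run:
```python
from h import *
plan((*PK[1],.053,1.817))
```

```text
t 13.3 at [0.6057 0.0075 0.081  1.82  ] w 0.0208 F [ 0.6 -0.1  0.6]
-> [0.6057 0.0063 0.053  1.817 ]  [[-0.12, 2.80, 0.03], 0.003] rows>=0.6 q6 -1.81
```

Call:
apply_moves([
  [[-0.1, 0.8, 0], 0],
  [[-0.1, 1.6, 0], 0],
  [[-0.1, 2.4, 0], 0],
  [[-0.1, 2.8, 0], 0],
  [[-0.1, 2.8, 0], 0],
])

```text
time: 13.85
eef_pos: [0.6057, 0.0057, 0.0518]
ee_rot: [0.435, -0.434, -0.558, 0.558]
force: [-0.7, 1.0, -0.7]
gripper_width: 0.0206
```

Call:
apply_moves([
  [[0, 0, 0], 0],
  [[0, 0, 0], 0],
  [[0, 0, 0], 0],
  [[0, 0, 0], 0],
  [[0, -2, 0], 0],
  [[0, -4, 0], 0],
  [[0, -4, 0], 0],
], grip=150)

```text
time: 14.55
eef_pos: [0.6072, 0.0057, 0.0955]
ee_rot: [-0.433, 0.436, 0.559, -0.557]
force: [0.8, -0.7, 0.5]
gripper_width: 0.035
```

Run:
```python
from h import *
plan((*PK[1],.053,1.817)); s=shot("side","s7.png"); cv2.imwrite("pics/c7.png",crop(s,225,150,315,250,6))
```

```text
t 14.6 at [0.6072 0.0057 0.0955 1.818 ] w 0.035 F [ 0.8 -0.7  0.5]
-> [0.6057 0.0063 0.053  1.817 ]  [[0.09, 4.25, 0.13], 0.001] rows>=0.9 q6 -1.81
```

View pics/c7.png

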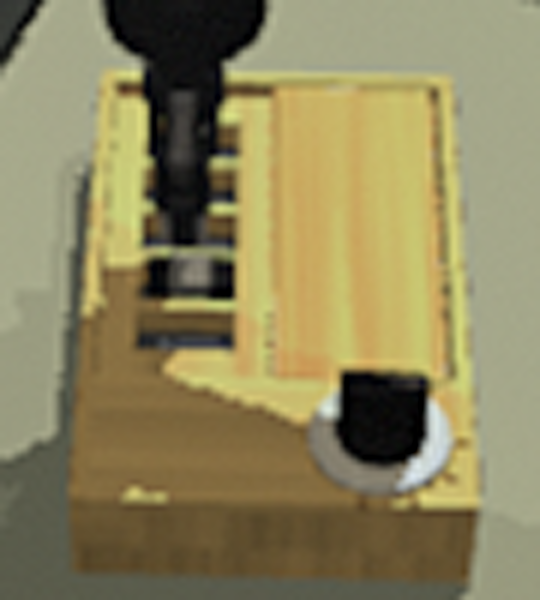

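The cartridge is in pocket 1, flat, with its grey band at crop (192,270). Next I close the fingers and press it down.

Call:
apply_moves([
  [[0.1, 0, 0.1], 0],
  [[0.1, 0, 0.1], 0],
  [[0.1, 0, 0.1], 0],
  [[0.1, 2, 0.1], 0],
  [[0.1, 3.2, 0.1], 0],
  [[0.1, 3.8, 0.1], 0],
  [[0.1, 4.3, 0.1], 0],
  [[0.1, 4.7, 0.1], 0],
], grip=255)

```text
time: 15.4
eef_pos: [0.605, 0.0065, 0.0488]
ee_rot: [0.434, -0.435, -0.558, 0.558]
force: [-34.0, -0.3, 66.4]
gripper_width: -0.0
```

Call:
apply_moves([
  [[0, 0.2, 0], 0],
  [[0, 0.2, 0], 0],
])

```text
time: 15.6
eef_pos: [0.6051, 0.0065, 0.0488]
ee_rot: [-0.434, 0.435, 0.558, -0.558]
force: [-34.3, -0.2, 57.7]
gripper_width: -0.0003
```

Call:
apply_moves([
  [[0, -4, 0], 0],
  [[0, -8, 0], 0],
  [[0, -10, 0], 0],
  [[0, -10, 0], 0],
], grip=100)

```text
time: 16.0
eef_pos: [0.6061, 0.0065, 0.1474]
ee_rot: [-0.433, 0.436, 0.559, -0.557]
force: [-0.2, 0.2, -0.4]
gripper_width: 0.052
```

Run:
```python
from h import *
s=shot("side","s8.png")
for n,im,g in(("side",s,[(258,294),(294,307),(319,146)]),):
    for a in carts(im,g,13): print(n,a[0].round(1),onz(n,a[0],.011)[:2].round(4),np.round(yawof(n,a),3))
plan((.5165,.3026,.13,.207),(.5165,.3026,.06,.207))
```

```text
side [258.3 293.5] [0.5162 0.3024] [1.752 0.053]
side [293.9 306.7] [0.4205 0.3136] [3.057 0.045]
side [319.4 145.6] [ 0.4651 -0.3284] [3.113 0.041]
t 16.1 at [0.6054 0.0065 0.145  1.8181] w 0.0517 F [-0.6 -0.  -0.6]
-> [0.5165 0.3026 0.13   0.207 ]  [[30.88, 1.50, 1.37], 1.611] rows>=10.7 q6 0.32
-> [0.5165 0.3026 0.06   0.207 ]  [[0.00, 7.00, 0.00], -0.000] rows>=1.4 q6 0.32
```

Call:
apply_moves([
  [[4, 0, 0.2], 0.15],
  [[8, 0, 0.4], 0.3],
  [[12, 0, 0.6], 0.45],
  [[16, 0, 0.8], 0.6],
  [[20, 0, 1], 0.75],
  [[24, 0, 1.2], 0.9],
  [[28, 0, 1.4], 1.05],
  [[30.9, 0, 1.4], 1.2],
])

```text
time: 16.85
eef_pos: [0.5141, 0.3045, 0.1419]
ee_rot: [-0.674, 0.674, 0.213, -0.214]
force: [0.3, -1.4, 0.3]
gripper_width: 0.0523
```

Call:
apply_moves([
  [[0, 0, 0], 0.15],
  [[0, 0, 0], 0.3],
  [[0, 0, 0], 0.41],
  [[0, 3, 0], 0.41],
  [[0, 6, 0], 0.41],
  [[0, 8, 0], 0.41],
  [[0, 8, 0], 0.41],
])

```text
time: 17.55
eef_pos: [0.5137, 0.3017, 0.0591]
ee_rot: [-0.702, 0.704, 0.071, -0.076]
force: [0.2, -0.1, 0.3]
gripper_width: 0.0518
```

Run:
```python
from h import *
plan((.5165,.3026,.06,.2),(.5165,.3026,.011,.2))
```

```text
t 17.6 at [0.5137 0.3017 0.0591 0.208 ] w 0.0518 F [ 0.2 -0.1  0.3]
-> [0.5165 0.3026 0.06   0.2   ]  [[0.29, -0.09, 0.03], 0.008] rows>=0.1 q6 0.33
-> [0.5165 0.3026 0.011  0.2   ]  [[0.00, 4.90, 0.00], -0.000] rows>=1.0 q6 0.33
```

Call:
apply_moves([
  [[0.3, 2, 0], 0],
  [[0.3, 4.0, 0], 0],
  [[0.3, 4.8, 0], 0],
  [[0.3, 4.8, 0], 0],
  [[0.3, 4.8, 0], 0],
])

```text
time: 18.05
eef_pos: [0.5189, 0.3035, 0.0165]
ee_rot: [0.703, -0.703, -0.074, 0.073]
force: [0.6, -0.5, 0.5]
gripper_width: 0.052
```

Call:
apply_moves([
  [[0, 0, 0], 0],
  [[0, 0, 0], 0],
  [[0, 0, 0], 0],
  [[0, 0, 0], 0],
  [[0, 0, 0], 0],
  [[0, 0, 0], 0],
], grip=255)

```text
time: 18.65
eef_pos: [0.5189, 0.3036, 0.0166]
ee_rot: [0.703, -0.703, -0.074, 0.073]
force: [-2.0, -0.2, 7.0]
gripper_width: 0.0202
```

Call:
apply_moves([
  [[0, -4, 0], 0],
  [[0, -8, 0], 0],
  [[0, -12, 0], 0],
  [[0, -15, 0], 0],
  [[0, -15, 0], 0],
])

```text
time: 19.15
eef_pos: [0.5199, 0.3041, 0.171]
ee_rot: [0.704, -0.702, -0.076, 0.071]
force: [0.0, 0.9, -0.5]
gripper_width: 0.02
```

Run:
```python
from h import *
plan((*PK[2],.15,1.817))
```

```text
t 19.1 at [0.5199 0.3041 0.171  0.208 ] w 0.02 F [ 0.   0.9 -0.5]
-> [ 0.6138 -0.0267  0.15    1.817 ]  [[2.36, 2.10, -34.30], -1.609] rows>=10.7 q6 -1.86
```

Call:
apply_moves([
  [[0.3, 0, -4], -0.15],
  [[0.6, 0, -8], -0.3],
  [[0.9, 0, -12], -0.45],
  [[1.2, 0, -16], -0.6],
  [[1.5, 0, -20], -0.75],
  [[1.8, 0, -24], -0.9],
  [[2.1, 1, -28], -1.05],
  [[2.4, 2, -32], -1.2],
])

```text
time: 19.95
eef_pos: [0.6082, -0.0065, 0.1451]
ee_rot: [-0.538, 0.538, 0.459, -0.459]
force: [0.5, 0.6, 0.2]
gripper_width: 0.0203
```

Run:
```python
from h import *
plan((*PK[2],.15,1.817))
```

```text
t 19.9 at [ 0.6082 -0.0065  0.1451  1.4141] w 0.0203 F [0.5 0.6 0.2]
-> [ 0.6138 -0.0267  0.15    1.817 ]  [[-1.91, -0.49, -0.87], -0.403] rows>=2.7 q6 -1.86
```

Call:
apply_moves([
  [[-1.9, 0, -0.9], -0.14],
  [[-1.9, 0, -0.9], -0.28],
  [[-1.9, 0, -0.9], -0.4],
  [[-1.9, 3, -0.9], -0.4],
  [[-1.9, 6, -0.9], -0.4],
  [[-1.9, 6, -0.9], -0.4],
  [[-1.9, 6, -0.9], -0.4],
])

```text
time: 20.65
eef_pos: [0.6137, -0.025, 0.0857]
ee_rot: [0.438, -0.437, -0.555, 0.556]
force: [0.8, -0.1, 0.6]
gripper_width: 0.0206
```

Run:
```python
from h import *
plan((*PK[2],.053,1.817))
```

```text
t 20.6 at [ 0.6137 -0.025   0.0857  1.808 ] w 0.0206 F [ 0.8 -0.1  0.6]
-> [ 0.6138 -0.0267  0.053   1.817 ]  [[-0.17, 3.27, 0.03], -0.009] rows>=0.7 q6 -1.86
```

Call:
apply_moves([
  [[-0.15, 0.8, 0], 0],
  [[-0.15, 1.6, 0], 0],
  [[-0.15, 2.4, 0], 0],
  [[-0.15, 3.2, 0], 0],
  [[-0.15, 3.2, 0], 0],
  [[-0.15, 3.2, 0], 0],
])

```text
time: 21.25
eef_pos: [0.6142, -0.0264, 0.0534]
ee_rot: [0.437, -0.437, -0.556, 0.556]
force: [-0.5, 0.2, 0.3]
gripper_width: 0.0206
```

Call:
apply_moves([
  [[0, 0, 0], 0],
  [[0, 0, 0], 0],
  [[0, 0, 0], 0],
  [[0, 0, 0], 0],
  [[0, -2, 0], 0],
  [[0, -4, 0], 0],
  [[0, -4, 0], 0],
], grip=150)

```text
time: 21.95
eef_pos: [0.6155, -0.0266, 0.0965]
ee_rot: [-0.436, 0.439, 0.556, -0.555]
force: [0.4, -0.9, 0.0]
gripper_width: 0.0353
```

Run:
```python
from h import *
plan((*PK[2],.05,1.817)); s=shot("side","s9.png"); cv2.imwrite("pics/c8.png",crop(s,225,150,315,250,4))
```

```text
t 21.9 at [ 0.6155 -0.0266  0.0965  1.808 ] w 0.0353 F [ 0.4 -0.9  0. ]
-> [ 0.6138 -0.0267  0.05    1.817 ]  [[0.03, 4.65, 0.16], -0.009] rows>=0.9 q6 -1.86
```

View pics/c8.png

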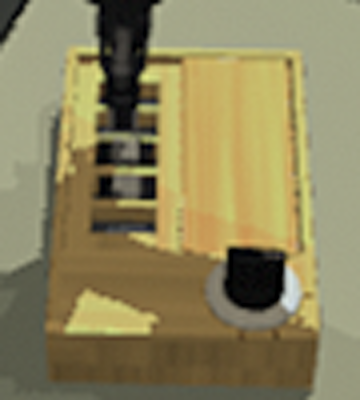

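The second cartridge is in pocket 2, beside the first. Next I press it and move on to C.

Call:
apply_moves([
  [[0, 0, 0.1], 0],
  [[0, 0, 0.1], 0],
  [[0, 0, 0.1], 0],
  [[0, 2, 0.1], 0],
  [[0, 3.2, 0.1], 0],
  [[0, 3.8, 0.1], 0],
  [[0, 4.2, 0.1], 0],
  [[0, 4.5, 0.1], 0],
], grip=255)

```text
time: 22.8
eef_pos: [0.6133, -0.0268, 0.0494]
ee_rot: [0.437, -0.437, -0.556, 0.556]
force: [-17.3, 0.7, 35.5]
gripper_width: -0.0005
```

Call:
apply_moves([
  [[0, 0.1, 0], 0],
  [[0, 0.2, 0], 0],
  [[0, 0.2, 0], 0],
])

```text
time: 23.1
eef_pos: [0.6133, -0.0268, 0.0494]
ee_rot: [0.437, -0.437, -0.556, 0.556]
force: [-19.2, 1.1, 30.6]
gripper_width: -0.0
```

Call:
apply_moves([
  [[0, -4, 0], 0],
  [[0, -8, 0], 0],
  [[0, -11, 0], 0],
  [[0, -11, 0], 0],
], grip=100)

```text
time: 23.5
eef_pos: [0.615, -0.0268, 0.1619]
ee_rot: [-0.435, 0.439, 0.557, -0.554]
force: [0.9, -0.1, 1.0]
gripper_width: 0.0522
```

Run:
```python
from h import *
s=shot("side","s10.png")
for n,im,g in(("side",s,[(294,307),(319,146)]),):
    for a in carts(im,g,13): print(n,a[0].round(1),onz(n,a[0],.011)[:2].round(4),np.round(yawof(n,a),3))
plan((.4204,.3137,.15,1.475),(None,None,.06,None))
```

```text
side [293.8 306.8] [0.4206 0.3138] [3.07  0.044]
side [319.4 145.6] [ 0.465  -0.3283] [3.113 0.041]
t 23.6 at [ 0.6142 -0.0268  0.159   1.808 ] w 0.0518 F [-0.4  0.4 -0.5]
-> [0.4204 0.3137 0.15   1.475 ]  [[37.65, 0.90, 10.84], 0.333] rows>=7.8 q6 -0.83
-> [0.4204 0.3137 0.06   1.475 ]  [[0.00, 9.00, 0.00], -0.000] rows>=1.8 q6 -0.83
```

Call:
apply_moves([
  [[4.7, 0, 1.3], 0.04],
  [[9.4, 0, 2.7], 0.08],
  [[14.1, 0, 4], 0.12],
  [[18.8, 0, 5.4], 0.16],
  [[23.5, 0, 6.8], 0.2],
  [[28.2, 0, 8.1], 0.24],
  [[33, 0.5, 9.5], 0.28],
  [[37.6, 0.9, 10.8], 0.33],
])

```text
time: 24.35
eef_pos: [0.4182, 0.3147, 0.1463]
ee_rot: [0.523, -0.523, -0.476, 0.476]
force: [0.7, -0.1, -0.2]
gripper_width: 0.052
```

Call:
apply_moves([
  [[0, 0, 0], 0],
  [[0, 4, 0], 0],
  [[0, 8, 0], 0],
  [[0, 9, 0], 0],
  [[0, 9, 0], 0],
  [[0, 9, 0], 0],
])

```text
time: 24.95
eef_pos: [0.4206, 0.3135, 0.059]
ee_rot: [-0.523, 0.523, 0.477, -0.476]
force: [1.0, 0.3, 0.1]
gripper_width: 0.0518
```

Run:
```python
from h import *
plan((.4204,.3137,.013,1.475))
```

```text
t 24.9 at [0.4206 0.3135 0.059  1.4777] w 0.0518 F [1.  0.3 0.1]
-> [0.4204 0.3137 0.013  1.475 ]  [[0.01, 4.60, 0.02], 0.003] rows>=0.9 q6 -0.83
```

Call:
apply_moves([
  [[0, 2, 0], 0],
  [[0, 4.0, 0], 0],
  [[0, 4.6, 0], 0],
  [[0, 4.6, 0], 0],
  [[0, 4.6, 0], 0],
])

```text
time: 25.45
eef_pos: [0.4206, 0.3138, 0.0131]
ee_rot: [-0.523, 0.523, 0.477, -0.476]
force: [-0.2, -0.2, 0.1]
gripper_width: 0.0521
```

Call:
apply_moves([
  [[0, 0, 0], 0],
  [[0, 0, 0], 0],
  [[0, 0, 0], 0],
  [[0, 0, 0], 0],
  [[0, 0, 0], 0],
  [[0, 0, 0], 0],
], grip=255)

```text
time: 26.05
eef_pos: [0.4204, 0.3137, 0.0126]
ee_rot: [-0.523, 0.523, 0.477, -0.476]
force: [-0.7, -1.5, 6.7]
gripper_width: 0.0208
```

Call:
apply_moves([
  [[0, -4, 0], 0],
  [[0, -8, 0], 0],
  [[0, -12, 0], 0],
  [[0, -15, 0], 0],
  [[0, -15, 0], 0],
])

```text
time: 26.55
eef_pos: [0.4212, 0.3142, 0.1666]
ee_rot: [-0.522, 0.523, 0.479, -0.474]
force: [0.5, -0.2, -0.5]
gripper_width: 0.0207
```

Run:
```python
from h import *
plan((*PK[3],.15,1.817))
```

```text
t 26.6 at [0.4212 0.3142 0.1666 1.478 ] w 0.0207 F [ 0.5 -0.2 -0.5]
-> [ 0.6224 -0.0596  0.15    1.817 ]  [[-35.36, 1.66, -23.50], -0.339] rows>=8.5 q6 -1.91
```

Call:
apply_moves([
  [[-4.4, 0, -3], -0.04],
  [[-8.8, 0, -6], -0.08],
  [[-13.2, 0, -9], -0.12],
  [[-17.6, 0, -11.8], -0.16],
  [[-22, 0, -14.6], -0.2],
  [[-26.4, 0, -17.6], -0.25],
  [[-30.8, 0.5, -20.5], -0.3],
  [[-35.3, 1.6, -23.5], -0.34],
])

```text
time: 27.35
eef_pos: [0.6102, -0.0401, 0.1497]
ee_rot: [-0.434, 0.434, 0.558, -0.558]
force: [-0.6, 0.5, -0.5]
gripper_width: 0.0206
```

Call:
apply_moves([
  [[0, 0, 0], 0],
  [[0, 2, 0], 0],
  [[0, 5, 0], 0],
  [[0, 6, 0], 0],
  [[0, 6, 0], 0],
  [[0, 6, 0], 0],
])

```text
time: 27.95
eef_pos: [0.6097, -0.0377, 0.0907]
ee_rot: [-0.434, 0.435, 0.558, -0.558]
force: [0.4, 1.2, -0.7]
gripper_width: 0.0209
```

Run:
```python
from h import *
plan((*PK[3],.053,1.817))
```

```text
t 27.9 at [ 0.6097 -0.0377  0.0907  1.8182] w 0.0209 F [ 0.4  1.2 -0.7]
-> [ 0.6224 -0.0596  0.053   1.817 ]  [[-2.43, 3.77, -0.70], 0.001] rows>=0.9 q6 -1.91
```

Call:
apply_moves([
  [[-1.2, 0, -0.4], 0],
  [[-2.4, 0, -0.7], 0],
  [[-2.4, 0, -0.7], 0],
  [[-2.4, 0.7, -0.7], 0],
  [[-2.4, 0.7, -0.7], 0],
])

```text
time: 28.45
eef_pos: [0.6215, -0.0595, 0.0814]
ee_rot: [0.435, -0.434, -0.558, 0.558]
force: [-0.2, 0.0, -1.6]
gripper_width: 0.0208
```

Run:
```python
from h import *
plan((*PK[3],.053,1.817))
```

```text
t 28.4 at [ 0.6215 -0.0595  0.0814  1.8177] w 0.0208 F [-0.2  0.  -1.6]
-> [ 0.6224 -0.0596  0.053   1.817 ]  [[-0.03, 2.84, -0.08], 0.001] rows>=0.6 q6 -1.91
```

Call:
apply_moves([
  [[0, 0.8, -0.1], 0],
  [[0, 1.6, -0.1], 0],
  [[0, 2.4, -0.1], 0],
  [[0, 2.8, -0.1], 0],
  [[0, 2.8, -0.1], 0],
  [[0, 2.8, -0.1], 0],
])

```text
time: 29.05
eef_pos: [0.6231, -0.0593, 0.0547]
ee_rot: [-0.435, 0.435, 0.558, -0.558]
force: [-0.3, 0.1, -0.3]
gripper_width: 0.0209
```

Call:
apply_moves([
  [[0, 0, 0], 0],
  [[0, 0, 0], 0],
  [[0, 0, 0], 0],
  [[0, 0, 0], 0],
  [[0, -2, 0], 0],
  [[0, -4, 0], 0],
  [[0, -4, 0], 0],
], grip=150)

```text
time: 29.75
eef_pos: [0.6242, -0.0595, 0.0977]
ee_rot: [-0.433, 0.436, 0.559, -0.557]
force: [0.1, -0.0, 0.0]
gripper_width: 0.035
```

Run:
```python
from h import *
plan((*PK[3],.05,1.817)); s=shot("side","s11.png"); cv2.imwrite("pics/c9.png",crop(s,225,150,315,250,4))
```

```text
t 29.8 at [ 0.6242 -0.0595  0.0977  1.818 ] w 0.035 F [ 0.1 -0.   0. ]
-> [ 0.6224 -0.0596  0.05    1.817 ]  [[0.03, 4.77, 0.18], 0.001] rows>=1.0 q6 -1.91
```

View pics/c9.png

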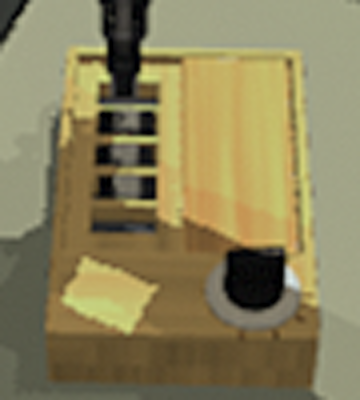

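The third is in pocket 3. I press it and check D.

Call:
apply_moves([
  [[0, 0, 0.1], 0],
  [[0, 0, 0.1], 0],
  [[0, 0, 0.1], 0],
  [[0, 2, 0.1], 0],
  [[0, 3.4, 0.1], 0],
  [[0, 4.0, 0.1], 0],
  [[0, 4.4, 0.1], 0],
  [[0, 4.7, 0.1], 0],
], grip=255)

```text
time: 30.6
eef_pos: [0.622, -0.0596, 0.0493]
ee_rot: [0.435, -0.434, -0.558, 0.558]
force: [-21.7, 1.8, 39.9]
gripper_width: 0.0001
```

Call:
apply_moves([
  [[0, 0.1, 0], 0],
  [[0, 0.1, 0], 0],
  [[0, 0.1, 0], 0],
])

```text
time: 30.9
eef_pos: [0.622, -0.0596, 0.0494]
ee_rot: [0.435, -0.435, -0.558, 0.558]
force: [-18.0, 0.8, 29.1]
gripper_width: 0.0001
```

Call:
apply_moves([
  [[0, -4, 0], 0],
  [[0, -8, 0], 0],
  [[0, -11, 0], 0],
  [[0, -11, 0], 0],
], grip=100)

```text
time: 31.3
eef_pos: [0.6237, -0.0597, 0.162]
ee_rot: [-0.432, 0.437, 0.559, -0.557]
force: [0.4, -0.2, -0.5]
gripper_width: 0.0516
```

Run:
```python
from h import *
s=shot("side","s12.png");t=shot("top","t12.png")
for n,im,g in(("side",s,[(319,146)]),("top",t,[(373,241)])):
    for a in carts(im,g,13): print(n,a[0].round(1),onz(n,a[0],.011)[:2].round(4),np.round(yawof(n,a),3))
plan((.4648,-.3285,.15,1.53),(None,None,.06,None))
```

```text
side [319.4 145.6] [ 0.4651 -0.3283] [3.113 0.041]
top [372.6 241. ] [ 0.4647 -0.3291] [3.094 0.045]
t 31.4 at [ 0.6222 -0.0596  0.1571  1.818 ] w 0.0517 F [ 0.8 -0.2 -1.6]
-> [ 0.4648 -0.3285  0.15    1.53  ]  [[-22.23, 0.71, 21.84], 0.288] rows>=6.2 q6 -2.15
-> [ 0.4648 -0.3285  0.06    1.53  ]  [[0.00, 9.00, 0.00], -0.000] rows>=1.8 q6 -2.15
```

Call:
apply_moves([
  [[-3.2, 0, 3.1], 0.04],
  [[-6.4, 0, 6.3], 0.08],
  [[-9.5, 0, 9.4], 0.12],
  [[-12.7, 0, 12.5], 0.16],
  [[-16, 0, 15.6], 0.2],
  [[-19, 0, 18.7], 0.25],
  [[-22.2, 0.7, 21.8], 0.29],
  [[-22.2, 0.7, 21.8], 0.29],
])

```text
time: 32.2
eef_pos: [0.462, -0.3311, 0.1472]
ee_rot: [0.513, -0.511, -0.487, 0.488]
force: [0.4, -0.4, -0.1]
gripper_width: 0.0523
```

Call:
apply_moves([
  [[0, 0, 0], 0],
  [[0, 4, 0], 0],
  [[0, 8, 0], 0],
  [[0, 9, 0], 0],
  [[0, 9, 0], 0],
  [[0, 9, 0], 0],
])

```text
time: 32.8
eef_pos: [0.4659, -0.3281, 0.0613]
ee_rot: [-0.51, 0.511, 0.49, -0.489]
force: [0.3, -0.2, 1.4]
gripper_width: 0.0522
```

Run:
```python
from h import *
plan((.4648,-.3285,.013,1.53))
```

```text
t 32.8 at [ 0.4659 -0.3281  0.0613  1.5289] w 0.0522 F [ 0.3 -0.2  1.4]
-> [ 0.4648 -0.3285  0.013   1.53  ]  [[-0.05, 4.83, 0.11], -0.001] rows>=1.0 q6 -2.15
```

Call:
apply_moves([
  [[0, 2, 0.1], 0],
  [[0, 4.0, 0.1], 0],
  [[0, 4.8, 0.1], 0],
  [[0, 4.8, 0.1], 0],
  [[0, 4.8, 0.1], 0],
])

```text
time: 33.3
eef_pos: [0.4647, -0.3285, 0.0132]
ee_rot: [-0.51, 0.511, 0.489, -0.489]
force: [-0.2, -0.1, -0.1]
gripper_width: 0.0517
```

Call:
apply_moves([
  [[0, 0, 0], 0],
  [[0, 0, 0], 0],
  [[0, 0, 0], 0],
  [[0, 0, 0], 0],
  [[0, 0, 0], 0],
  [[0, 0, 0], 0],
], grip=255)

```text
time: 33.9
eef_pos: [0.4644, -0.3284, 0.0128]
ee_rot: [-0.51, 0.511, 0.489, -0.489]
force: [-0.7, 0.5, 6.7]
gripper_width: 0.0207
```

Call:
apply_moves([
  [[0, -4, 0], 0],
  [[0, -8, 0], 0],
  [[0, -12, 0], 0],
  [[0, -15, 0], 0],
  [[0, -15, 0], 0],
])

```text
time: 34.4
eef_pos: [0.4653, -0.329, 0.167]
ee_rot: [-0.508, 0.513, 0.49, -0.489]
force: [0.4, -1.1, -0.2]
gripper_width: 0.0202
```

Run:
```python
from h import *
plan((*PK[4],.15,1.817))
```

```text
t 34.4 at [ 0.4653 -0.329   0.167   1.528 ] w 0.0202 F [ 0.4 -1.1 -0.2]
-> [ 0.6303 -0.0927  0.15    1.817 ]  [[24.32, 1.70, -15.48], -0.289] rows>=5.8 q6 -1.96
```

Call:
apply_moves([
  [[4, 0, -2.6], -0.04],
  [[8, 0, -5.2], -0.08],
  [[12.2, 0, -7.7], -0.12],
  [[16.2, 0, -10.3], -0.17],
  [[20.3, 0, -12.9], -0.22],
  [[24.3, 0.5, -15.5], -0.29],
  [[24.3, 1.7, -15.5], -0.29],
  [[24.3, 1.7, -15.5], -0.29],
])

```text
time: 35.2
eef_pos: [0.6287, -0.0909, 0.1421]
ee_rot: [0.435, -0.433, -0.558, 0.559]
force: [-0.1, 0.3, -1.7]
gripper_width: 0.0205
```

Call:
apply_moves([
  [[0, 0, 0], 0],
  [[0, 2, 0], 0],
  [[0, 5, 0], 0],
  [[0, 6, 0], 0],
  [[0, 6, 0], 0],
  [[0, 6, 0], 0],
])

```text
time: 35.8
eef_pos: [0.6295, -0.0925, 0.0861]
ee_rot: [-0.434, 0.435, 0.558, -0.557]
force: [-0.4, 0.6, 0.0]
gripper_width: 0.0208
```

Run:
```python
from h import *
plan((*PK[4],.053,1.817))
```

```text
t 35.8 at [ 0.6295 -0.0925  0.0861  1.8172] w 0.0208 F [-0.4  0.6  0. ]
-> [ 0.6303 -0.0927  0.053   1.817 ]  [[-0.03, 3.31, -0.07], 0.000] rows>=0.7 q6 -1.96
```

Call:
apply_moves([
  [[0, 0.8, -0.1], 0],
  [[0, 1.6, -0.1], 0],
  [[0, 2.4, -0.1], 0],
  [[0, 3.2, -0.1], 0],
  [[0, 3.2, -0.1], 0],
  [[0, 3.2, -0.1], 0],
])

```text
time: 36.4
eef_pos: [0.6301, -0.0917, 0.0525]
ee_rot: [0.435, -0.434, -0.558, 0.558]
force: [0.2, 0.2, -0.2]
gripper_width: 0.0205
```

Call:
apply_moves([
  [[0, 0, 0], 0],
  [[0, 0, 0], 0],
  [[0, 0, 0], 0],
  [[0, 0, 0], 0],
  [[0, -2, 0], 0],
  [[0, -4, 0], 0],
  [[0, -4, 0], 0],
], grip=150)

```text
time: 37.1
eef_pos: [0.6314, -0.0919, 0.0957]
ee_rot: [-0.433, 0.436, 0.558, -0.557]
force: [0.4, 0.9, -0.4]
gripper_width: 0.0352
```

Run:
```python
from h import *
plan((*PK[4],.05,1.817))
```

```text
t 37.1 at [ 0.6314 -0.0919  0.0957  1.818 ] w 0.0352 F [ 0.4  0.9 -0.4]
-> [ 0.6303 -0.0927  0.05    1.817 ]  [[-0.05, 4.57, 0.13], 0.001] rows>=0.9 q6 -1.96
```

Press, then lift and swing aside so both cameras can see.

Call:
apply_moves([
  [[-0.1, 0, 0.1], 0],
  [[-0.1, 0, 0.1], 0],
  [[-0.1, 0, 0.1], 0],
  [[-0.1, 2, 0.1], 0],
  [[-0.1, 3.3, 0.1], 0],
  [[-0.1, 3.9, 0.1], 0],
  [[-0.1, 4.3, 0.1], 0],
  [[-0.1, 4.5, 0.1], 0],
], grip=255)

```text
time: 37.9
eef_pos: [0.6293, -0.093, 0.0494]
ee_rot: [0.435, -0.434, -0.558, 0.558]
force: [-19.3, 2.8, 36.2]
gripper_width: -0.0001
```

Call:
apply_moves([
  [[0, 0.1, 0], 0],
  [[0, 0.1, 0], 0],
  [[0, 0.1, 0], 0],
])

```text
time: 38.2
eef_pos: [0.6293, -0.093, 0.0494]
ee_rot: [0.435, -0.434, -0.558, 0.558]
force: [-18.7, 2.0, 29.8]
gripper_width: -0.0002
```

Call:
apply_moves([
  [[0, -4, 0], 0],
  [[0, -8, 0], 0],
  [[-4, -11, 2], 0],
  [[-8, -11, 4], 0],
  [[-12, -11, 6], 0],
  [[-16, -11, 8], 0],
  [[-20, -11, 10], 0],
  [[-20, -11, 10], 0],
])

```text
time: 39.0
eef_pos: [0.58, -0.3156, 0.1565]
ee_rot: [0.436, -0.436, -0.557, 0.557]
force: [0.4, 0.3, 0.1]
gripper_width: -0.0
```

Run:
```python
from h import *
s=shot("side","s13.png");t=shot("top","t13.png")
cv2.imwrite("pics/c10.png",np.hstack([crop(s,225,150,325,250,4),crop(t,200,155,300,255,4)]))
plan((*box(-.035,-.034),.1,1.817),(None,None,.06,None))
```

```text
t 39.1 at [ 0.5811 -0.3121  0.1565  1.8162] w 0.0003 F [0.1 0.  0. ]
-> [ 0.5369 -0.0462  0.1     1.817 ]  [[26.87, 5.65, -2.17], -0.001] rows>=5.5 q6 -1.90
-> [ 0.5369 -0.0462  0.06    1.817 ]  [[0.00, 4.00, -0.00], -0.000] rows>=0.8 q6 -1.90
```

View pics/c10.png

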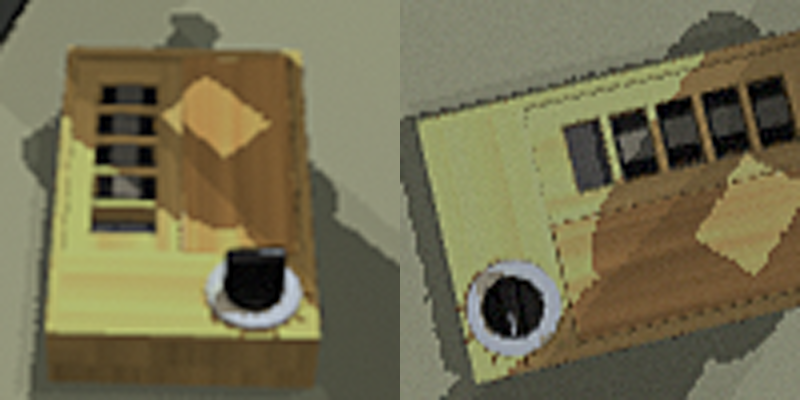

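All four cartridges sit flush in pockets 1–4 and the dial mark points to -x (off). Next I scan for any cartridge I missed while approaching the cover.

Call:
apply_moves([
  [[4.5, 0, -0.4], 0],
  [[9, 0, -0.8], 0],
  [[13.5, 0, -1.2], 0],
  [[18, 0, -1.6], 0],
  [[22.5, 2, -2], 0],
  [[26.9, 5.6, -2.2], 0],
  [[26.9, 5.6, -2.2], 0],
  [[26.9, 5.6, -2.2], 0],
])

```text
time: 39.9
eef_pos: [0.5364, -0.0433, 0.1001]
ee_rot: [0.434, -0.433, -0.558, 0.559]
force: [0.2, -0.9, 0.2]
gripper_width: 0.0002
```

Run:
```python
from h import *
for f in("top0.png","t13.png","side0.png","s13.png"):
    m=(cv2.imread("pics/"+f).max(2)<30).astype(np.uint8); m=cv2.morphologyEx(m,cv2.MORPH_CLOSE,np.ones((7,7)))
    k,l,s,c=cv2.connectedComponentsWithStats(m); print(f,[(c[i].round().astype(int).tolist(),int(s[i,4])) for i in range(1,k) if 25<s[i,4]<400])
plan((*box(-.035,-.034),.06,1.817))
```

```text
top0.png [([146, 27], 120), ([275, 79], 95), ([106, 101], 366), ([262, 133], 253), ([50, 135], 27), ([67, 147], 30), ([167, 190], 63), ([162, 220], 33), ([508, 219], 37), ([228, 231], 170), ([372, 241], 74), ([153, 249], 40), ([152, 260], 32)]
t13.png [([36, 28], 45), ([202, 31], 67), ([356, 32], 67), ([496, 32], 31), ([275, 79], 82), ([87, 107], 31), ([262, 133], 253), ([50, 135], 26), ([508, 219], 37), ([228, 231], 172)]
side0.png [([319, 146], 58), ([158, 172], 50), ([203, 191], 166), ([435, 208], 47), ([288, 219], 160), ([224, 281], 37), ([257, 299], 32), ([287, 305], 36), ([129, 381], 45)]
s13.png [([159, 173], 54), ([257, 186], 191), ([203, 191], 166), ([288, 219], 180), ([129, 381], 46)]
t 39.9 at [ 0.5364 -0.0433  0.1001  1.8211] w 0.0002 F [ 0.2 -0.9  0.2]
-> [ 0.5369 -0.0462  0.06    1.817 ]  [[-0.30, 4.01, 0.02], 0.004] rows>=0.8 q6 -1.90
```

No fifth cartridge. Next I press on the cover and slide it shut.

Call:
apply_moves([
  [[-0.2, 2.5, 0], 0],
  [[-0.2, 4, 0], 0],
  [[-0.2, 4.3, 0], 0],
  [[-0.2, 4.5, 0], 0],
  [[-0.2, 4.6, 0], 0],
  [[-0.2, 4.6, 0], 0],
])

```text
time: 40.5
eef_pos: [0.5391, -0.0473, 0.0574]
ee_rot: [-0.434, 0.436, 0.559, -0.557]
force: [-1.4, 4.8, 15.3]
gripper_width: -0.0002
```

Call:
apply_moves([
  [[0, 0, -1.2], 0],
  [[0, 0, -2.4], 0],
  [[0, 0, -3.6], 0],
  [[0, 0, -4.8], 0],
  [[0, 0, -6], 0],
  [[0, 0, -7.2], 0],
  [[0, 0, -8.4], 0],
  [[0, 0, -9.2], 0],
])

```text
time: 41.3
eef_pos: [0.6275, -0.0253, 0.0573]
ee_rot: [0.435, -0.435, -0.557, 0.558]
force: [-20.3, -4.5, 26.4]
gripper_width: -0.0
```

Call:
apply_moves([
  [[0, 0, 0], 0],
  [[0, 0, 0], 0],
])

```text
time: 41.5
eef_pos: [0.6281, -0.0252, 0.0574]
ee_rot: [-0.434, 0.436, 0.558, -0.557]
force: [-3.3, 0.5, 15.4]
gripper_width: -0.0003
```

Call:
apply_moves([
  [[0, -4, 0], 0],
  [[0, -8, 0], 0],
  [[-4, -11, 2], 0],
  [[-8, -11, 4], 0],
  [[-12, -11, 6], 0],
  [[-16, -11, 8], 0],
  [[-20, -11, 10], 0],
  [[-20, -11, 10], 0],
])

```text
time: 42.3
eef_pos: [0.5774, -0.2479, 0.1652]
ee_rot: [0.436, -0.436, -0.556, 0.557]
force: [-0.2, 0.0, 0.2]
gripper_width: -0.0002
```

Run:
```python
from h import *
s=shot("side","s14.png");t=shot("top","t14.png")
cv2.imwrite("pics/c11.png",np.hstack([crop(s,225,150,325,250,4),crop(t,200,155,300,255,4)]))
plan((*box(-.050,.110),.2,1.817),)
```

```text
t 42.4 at [ 0.5784 -0.2443  0.1651  1.8155] w -0.0002 F [-0.5  0.1 -0.7]
-> [0.4873 0.0898 0.2    1.817 ]  [[34.63, -3.49, 0.74], -0.002] rows>=7.0 q6 -1.63
```

View pics/c11.png

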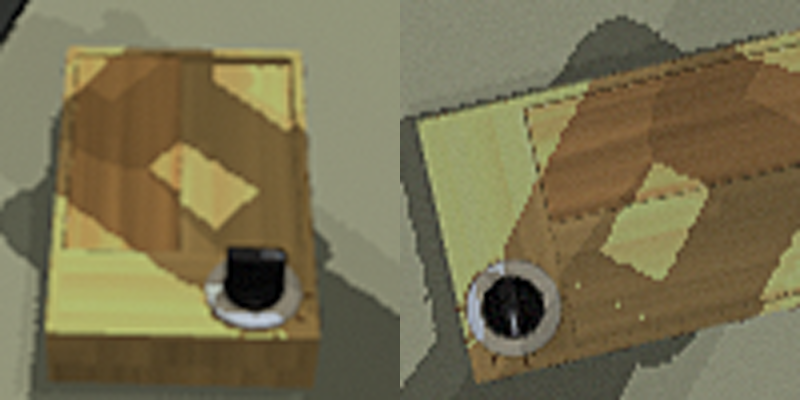

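Call:
apply_moves([
  [[4.5, -1, 0.1], 0],
  [[9, -2, 0.2], 0],
  [[13.5, -3.5, 0.3], 0],
  [[18, -3.5, 0.4], 0],
  [[22.5, -3.5, 0.5], 0],
  [[27, -3.5, 0.6], 0],
  [[31, -3.5, 0.7], 0],
  [[34.6, -3.5, 0.7], 0],
], grip=110)

```text
time: 43.2
eef_pos: [0.4862, 0.0934, 0.2003]
ee_rot: [-0.434, 0.434, 0.558, -0.558]
force: [0.7, -1.0, -0.5]
gripper_width: 0.0483
```

Call:
apply_moves([
  [[0, 0, 0], 0],
  [[0, 0, 0], 0],
])

```text
time: 43.4
eef_pos: [0.487, 0.092, 0.2001]
ee_rot: [-0.434, 0.434, 0.559, -0.558]
force: [-0.3, -0.7, -0.7]
gripper_width: 0.0486
```

Run:
```python
from h import *
c,s=np.cos(BY),np.sin(BY)
for u,v in((150,220),(310,180),(125,105)):
    d=onz("top",(200+(u+.5)/4-.5,155+(v+.5)/4-.5),.0575)[:2]-B; print("box x,y",(c*d[0]+s*d[1]).round(4),(-s*d[0]+c*d[1]).round(4))
plan((.4883,.0890,.15,1.817),(None,None,.086,None))
```

```text
box x,y 0.0042 0.0711
box x,y 0.0053 -0.0458
box x,y 0.0882 0.0696
t 43.4 at [0.487  0.092  0.2001 1.8207] w 0.0486 F [-0.3 -0.7 -0.7]
-> [0.4883 0.089  0.15   1.817 ]  [[-0.32, 5.01, -0.05], 0.004] rows>=1.0 q6 -1.64
-> [0.4883 0.089  0.086  1.817 ]  [[0.00, 6.40, -0.00], -0.000] rows>=1.3 q6 -1.64
```

The cover's near edge is at box x of about 4–5 mm (3 mm expected) and its far edge is at the rim, so it is shut. Now the dial.

Call:
apply_moves([
  [[-0.3, 4, 0], 0],
  [[-0.3, 8, 0], 0],
  [[-0.3, 11.4, 0], 0],
  [[-0.3, 11.4, 0], 0],
  [[-0.3, 11.4, 0], 0],
])

```text
time: 43.9
eef_pos: [0.4883, 0.0874, 0.0866]
ee_rot: [0.435, -0.435, -0.558, 0.558]
force: [0.3, 0.3, 0.4]
gripper_width: 0.0487
```

Call:
apply_moves([
  [[0, 0, 0], 0],
  [[0, 0, 0], 0],
  [[0, 0, 0], 0],
  [[0, 0, 0], 0],
  [[0, 0, 0], 0],
  [[0, 0, 0], 0],
  [[0, 0, 0], 0],
], grip=255, grip_force=40)

```text
time: 44.6
eef_pos: [0.4894, 0.0903, 0.0894]
ee_rot: [-0.434, 0.435, 0.56, -0.556]
force: [-12.5, 17.1, 19.8]
gripper_width: 0.0127
```

Call:
apply_moves([
  [[0, 0, 0], 0.15],
  [[0, 0, 0], 0.3],
  [[0, 0, 0], 0.45],
  [[0, 0, 0], 0.6],
  [[0, 0, 0], 0.75],
  [[0, 0, 0], 0.9],
  [[0, 0, 0], 1.05],
  [[0, 0, 0], 1.2],
])

```text
time: 45.4
eef_pos: [0.4897, 0.0886, 0.0896]
ee_rot: [-0.674, 0.674, 0.215, -0.211]
force: [-10.1, 6.8, 18.5]
gripper_width: 0.0125
```

Call:
apply_moves([
  [[0, 0, 0], 0.03],
  [[0, 0, 0], 0.03],
  [[0, 0, 0], 0.03],
])

```text
time: 45.7
eef_pos: [0.4896, 0.0885, 0.0898]
ee_rot: [-0.677, 0.677, 0.207, -0.203]
force: [-6.4, 0.5, 21.7]
gripper_width: 0.0122
```

Call:
apply_moves([
  [[0, 0, 0], 0],
  [[0, 0, 0], 0],
  [[0, 0, 0], 0],
  [[0, -4, 0], 0],
  [[0, -8, 0], 0],
  [[0, -12, 0], 0],
  [[0, -12, 0], 0],
], grip=110)

```text
time: 46.4
eef_pos: [0.4895, 0.0881, 0.2114]
ee_rot: [-0.676, 0.677, 0.207, -0.202]
force: [-0.2, -0.8, -1.2]
gripper_width: 0.0485
```

Run:
```python
from h import *
plan((.56,-.24,.2,.61))
```

```text
t 46.4 at [0.4895 0.0881 0.2114 0.588 ] w 0.0485 F [-0.2 -0.8 -1.2]
-> [ 0.56 -0.24  0.2   0.61]  [[-12.34, 1.14, -31.21], -0.022] rows>=6.7 q6 -1.01
```

Call:
apply_moves([
  [[-1.6, 0, -4.2], 0],
  [[-3.3, 0, -8.4], 0],
  [[-5, 0, -12.6], 0],
  [[-6.6, 0, -16.7], 0],
  [[-8.2, 0, -21], 0],
  [[-10, 0, -25], 0],
  [[-12.3, 0, -31.2], 0],
  [[-12.3, 0, -31.2], 0],
])

```text
time: 47.2
eef_pos: [0.5586, -0.2436, 0.2046]
ee_rot: [0.677, -0.677, -0.204, 0.204]
force: [0.1, 1.0, 0.5]
gripper_width: 0.0486
```

Run:
```python
from h import *
s=shot("side","s15.png");t=shot("top","t15.png")
cv2.imwrite("pics/c12.png",np.hstack([crop(s,225,150,325,250,4),crop(t,200,155,300,255,4)]))
# white mark on the black bar
c=crop(t,214,218,244,248,8); g=c.max(2).astype(int); d=onz("top",(0,0),.1)
m=np.zeros_like(g,np.uint8); cv2.circle(m,(116,112),45,1,-1)
w=(g>75)&(m>0); b=(m>0); ys,xs=np.nonzero(w); print(len(xs))
p=onz("top",(214+(xs.mean()+.5)/8-.5,218+(ys.mean()+.5)/8-.5),.102)[:2]; o=np.array([.4882,.0892])
v=p-o; print("mark",p,"dial",((BY+np.pi-np.arctan2(v[1],v[0]))%(2*np.pi)).round(2))
```

```text
352
mark [0.48236571 0.09662366] dial 1.15
```

View pics/c12.png

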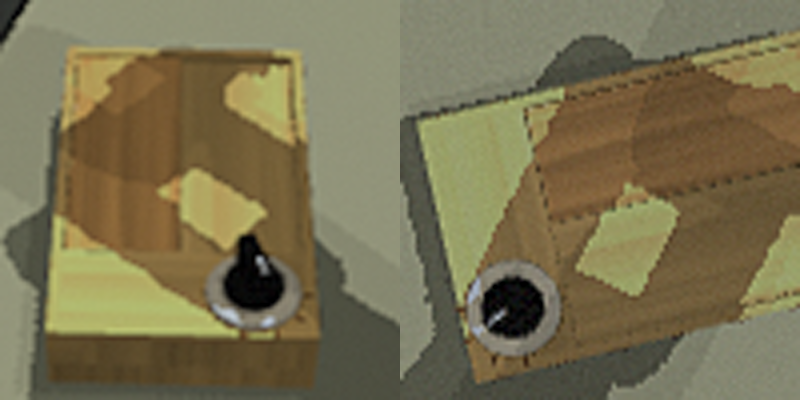

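The white mark points to the third tick (measured 1.15 rad, third click is 1.2), and the cover is still shut. I hand in.

```bash
python3 -c "
from workcell import bot; print(bot.job_done())"
```

```text
the job is handed in; nothing more can be done
None
```

The job is handed in at about 47 s of the 210 s allowed, in the order asked, and no verdict came back. I turned the dial off, opened the cover and put all four cartridges present into pockets 1–4. I pressed each one flush, slid the cover shut and then turned the dial clockwise to the third click. The white and pink look-alikes were not touched.

- **Cartridges:** the finger height at the press stop was 48.8 to 49.4 mm for all four, level with the 50 mm channel floor. A scan of both views found no fifth cartridge. The first press peaked at 66 N, harder than needed but well under the 120 N wrist limit; the later three peaked at 36 to 40 N.
- **Cover:** its near edge measured at box x of about 4–5 mm, where 3 mm means shut, and its far edge lay at the rim. I take the 1–2 mm difference as calibration and pixel error.
- **Dial:** it measured 1.15 rad in the last picture, against 1.2 for the third click, with the mark at the third tick.
- **Bystanders:** I kept clear of the jar, screwdriver and camera. The screwdriver showed at the same pixels before and after; I did not measure the jar or camera again.
- **Disagreement:** the measured tool height differed by up to about 5 mm from the commanded one in a few spots. I corrected these from the readings, except on the second cartridge, where the grip ended about 5 mm higher than planned but held.

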